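# Open the clean-out port of a bench dust collector

## Robot

A 6-joint arm with a two-finger parallel gripper is mounted at the origin on a cart in front of the work surface, level with it; the furniture and walls round the work are solid. World frame = base frame: x ahead of the robot, y to its left, z up, the work surface at z = 0. Lengths are in m, angles in rad, forces in N, time in s.
With the tool pointing down it reaches from about 0.25 to 0.725 m from the base axis. Payload 9.7 kg.
Tool frame: the origin (TCP) lies at the very end of the fingers, on their centre line; the grasp point (between the pads) lies ctrl.tcp_to_grasp behind it (ctrl.tcp_to_grasp is the distance from the TCP to the grasp point, in m); z points along the fingers, y is the direction in which the jaws open and shut (so a half turn about z gives the same grasp; the last joint's range is limited). The gripper opens to 85 mm and grips with 20 to 120 N. Pads are 22 mm wide; open, the fingers measure 114 mm over their backs; the gripper's body (76 mm by 85 mm) begins 54 mm behind the grasp point. The pads swing forward as they close: fully open they stand 13 mm farther back than shut.
Start: joints at [-1.109, 0.087, 0.176, 1.66, 0, 1.571], TCP at [0.245, -0.492, 0.231] pointing down, gripper open.
Joint ranges: [-3.13, 3.13], [-0.85, 1.81], [-1.15, 1.24], [-2.2, 2.28], [-1.44, 1.52], [-3.14, 3.14]. Speed limits (rad/s): [2.22, 2.22, 2.57, 3.14, 3.14, 3.14].

## Interface

Orientations are given as a unit quaternion [x, y, z, w].
In Python, from station import ctrl, cams, ticket, nets gives the robot as it stands. The module is installed in compiled form; this text tells all that it offers.
- The arm moves only by the tool jog_arm, never from a script. Its arguments are lists of equal length, an entry for each row: "translation": the shift along the tool's x, y, z as a fraction of full scale, a list of three; "turn": the turn about the tool's z as a fraction of full scale. A call has exactly 5 rows; each row is the pose to reach, as a shift and turn from the pose commanded when the call began, along the tool's axes at that moment; what a row does not reach only later rows make up. Full scale, the value 1, is 10 cm for a shift and 30 degrees for a turn. A row lasts 1/12 s, in which the tool goes at most 41.7 mm and 7.16 degrees, less where a joint would pass 70% of its speed; a pose out of reach is approached as far as the arm can. A call with a number of a shift or a turn outside -1 to 1 is refused whole. A call with a gripper value outside its range is refused whole. "claw" is the closure in counts, from 0 (fully open) to 255 (shut), set as the call begins (left out, the last holds). The fingers move at their own pace and stop on an object; "force" is the grip in N (left out, the last holds). Time passes only in rows, so rows that repeat a pose let the fingers close, or fill a call up. It gives the time, the measured TCP pose, the force and the opening at its end, in the units of the state.
- ctrl.sense(): the state, without advancing time (a new reading comes with each control period).
- cams.get_image(name): name is "scene" or "top" or "wrist"; returns a dict with "frame" (384x512x3 uint8, red, green, blue), "fx", "fy", "cx", "cy" (pixels), "k1" (the pictures are not rectified: a ray, as slopes to the right and down, at radius r is drawn at 1 + k1 r^2 times it, then the intrinsics apply), "rvec" (rotation vector, rad) and "tvec" (3), from world to camera coordinates, as OpenCV has them. Camera axes: x right, y down, z forward; pixel columns grow to the right and rows downward; lengths in m; the calibration is good to about 2 mm. A picture is of the moment at which its call begins. There is no depth.
- ticket.sign_off(): hands the job in, once; it reports no verdict.
Trained networks look in a picture, given as the dict that the camera call returned (one of the last four; its "shot" number tells which), for a name from the list of things; names that differ only in an ending like _2 or _b are one class to them, and where a whole thing is asked for, a point or a joint stands for the part that bears it (a point fixed in the world has none). Each returns a list of dicts, best first, with "score" (0 to 1); they miss things now and then, are a little off and sometimes report something else, mostly with a low value. They report only what shows in the picture. A call takes as long as a camera call.
- nets.outline_of(thing, picture): "region" (384x512 bool, what is visible of it) and "bbox" ([left, top, right, bottom] in pixels, round what is visible of it).
The state is a dict: "clock": time; "joint_positions": joint angles; "joint_velocities": joint speeds; "joint_torque": joint torques, N m; "position": TCP position; "tcp_rot": TCP orientation; "ft_force": force on the tool from outside, world axes, zero at the start; "moment": the same for the moment, N m; "gripper_width": opening from 0.0 (shut) to 1.0 (fully open).
Only numpy, scipy, OpenCV 4.12 (cv2) and the standard library are available. Lean on these libraries where they do the work, as an engineer would, in place of code of your own. Each camera call takes 0.05 s, during which the arm holds its last target. There are 200 camera calls.

## Task

Make the bench dust collector ready for emptying: turn its suction dial so that the pointer stands at the long mark, and put every piece of litter lying on its top into the waste bin. Then take the puller rod from its stand, screw it into the blind plug of the clean-out port until its collar meets the plug, draw the plug straight up out of the port, and set it down upright on the floor of the sheet pan with the rod left screwed in. Leave the tablet bottle where it is.

Things in the scene. Friction and masses are not known exactly. Their poses are not given: they have to be found in the camera images.
- collector: Fixed dust collector: grey box 250 (x) x 320 (y) x 75 mm high, low on the worktop; origin at the centre of its underside. Its flat top carries the port (frame point 0, -85 mm) and the dial (frame point -70, +105 mm), and the litter at the start. Its yaw is within 0.15 rad of the world's.
- port (a point): Centre of the mouth of the square clean-out port, in the collector's top face (75 mm above the worktop). The port is 63 x 63 mm and 45 mm deep; its sides lie along the collector's x and y.
- dial (a joint): Suction dial in rad, positive counter-clockwise seen from above; 0 when the pointer stands exactly at the long mark. It turns from -3.1 to 3.1, with light friction (0.04 N m), and stays where it is left; it starts between 1.0 and 2.6. The marks are 30 degrees apart.
- dial_grip (a point): On the dial's upright axis, at the height to grip, 26 mm above the collector's top. The dial is a black disc of 52 mm diameter with a bar grip on it, 46 mm long, 13 mm thick, from 11 to 37 mm above the collector's top. The point's x axis lies along the bar, towards its pointer end.
- dial_pointer (a point): White pointer at one end of the dial's bar grip, 25 mm from the dial's axis.
- dial_mark (a point): The one long mark of the dial's scale, on the collector's top, 32 mm from the dial's axis, on the side of the collector's +x (away from the robot).
- plug: Blind plug: loose square steel block 60 x 60 x 45 mm, about 0.4 kg, flush in the port with 1.5 mm play on each side. Origin at the centre of its underside; x and y along its sides, z up. In its top is a 39 mm wide, 40 mm deep hole with a coarse two-start right-hand thread, lead 32 mm a turn, 21 mm free bore inside the thread.
- plug_mouth (a point): Centre of the plug's top face, axes as the plug's. Lowered with its line of lugs along the plug's x axis, or up to 60 degrees clockwise of it (seen from above), the rod drops onto the start of the thread; at 30 degrees its collar then stands about 16 mm above the plug.
- puller: Puller rod, 133 mm long, 0.2 kg; origin at its foot, z up. Turned clockwise in the plug it winds down by its own weight, 0.09 mm a degree: from a start at 30 degrees about half a turn until the collar meets the plug, up to 25 degrees more until tight. Let go in the thread it stays standing, leaning a little; unturned it lifts out.
- puller_grip (a point): Centre of the rod's square aluminium grip, 26 x 26 x 50 mm high, at its upper end; 108 mm above the foot, 74 mm above the collar's underside. The rod stands upright in its stand at any yaw. The line of its two lugs is the x axis (either way round); the grip's sides are along x and y.
- puller_collar (a point): Centre of the underside of the rod's round collar (50 mm diameter, 6 mm thick). The two lugs are a round cross bar 33 mm long over its ends and 7 mm thick, its centre line 20 mm below this point; the round foot ends 34 mm below it; its shank is 16 mm thick.
- stand_top (a point): Centre of the top of the rod's stand, a fixed black block 66 x 66 mm, 40 mm high, with a 42 mm hole, 36 mm deep; the rod stands in the hole with its collar on the block.
- offcut_a_mid (a point): Litter (not always there): centre of a straight cork offcut 62 (x) x 34 (y) x 30 mm high. Any piece may lie on top of the plug.
- offcut_b_mid (a point): Litter (not always there): an L-shaped cork offcut 28 mm high. Its long limb is 64 (x) x 30 (y) mm, and at its +x end a 22 mm wide stub stands out by 20 mm towards +y. The point is on the long limb's middle line, 24 mm from its -x end, half-way up: grip the limb here across y.
- paper_a_mid (a point): Litter (not always there): centre of a stiff crumpled paper ball, about 48 mm across and 48 mm high.
- paper_b_mid (a point): Litter (not always there): centre of a stiff crumpled paper ball, about 43 mm across and 43 mm high.
- waste_bin: Fixed open grey waste bin 200 (x) x 220 (y) x 100 mm high, walls and floor 4 mm; origin at the centre of its underside. It stands to the left or the right of the collector.
- pan_floor (a point): Centre of the inner floor (2 mm above the worktop) of the fixed steel sheet pan on the other side. The floor is 340 (x) x 185 (y) mm, the rim 22 mm high.
- tablet_bottle_mid (a point): Bystander: centre of a loose white tablet bottle, 48 mm diameter, 88 mm high, on the side of the collector where the stand is not.

How it is judged:
On the way, in this order (a step that is already met when the one before it is completed fails the run):
1. the dial's pointer is at the long mark and all litter is in the waste bin (value of joint dial between -0.14 and 0.14 rad and x of offcut_a_mid in the frame of waste_bin between -0.1 and 0.1 m and y of offcut_a_mid in the frame of waste_bin between -0.11 and 0.11 m and height (world z) of each of offcut_a_mid, offcut_b_mid, paper_a_mid, paper_b_mid below 0.1 m and x of offcut_b_mid in the frame of waste_bin between -0.1 and 0.1 m and y of offcut_b_mid in the frame of waste_bin between -0.11 and 0.11 m and x of paper_a_mid in the frame of waste_bin between -0.1 and 0.1 m and y of paper_a_mid in the frame of waste_bin between -0.11 and 0.11 m and x of paper_b_mid in the frame of waste_bin between -0.1 and 0.1 m and y of paper_b_mid in the frame of waste_bin between -0.11 and 0.11 m), for 0.2 s.
2. the puller rod is screwed into the plug up to its collar, the plug still seated in the port (z of puller_collar in the frame of plug_mouth below 0.003 m and horizontal distance between puller_collar and plug_mouth below 0.008 m and distance between plug_mouth and port below 0.008 m), for 0.2 s.
3. the plug is drawn straight up and stands clear above the port, upright on the rod (horizontal distance between puller_collar and plug_mouth below 0.008 m and z of puller_collar in the frame of plug_mouth below 0.006 m and z of plug_mouth in the frame of port above 0.046 m and horizontal distance between plug_mouth and port below 0.02 m and angle between plug_mouth's own z axis and vertical below 0.2 rad), for 0.1 s.
At the end, for the whole second after the job is handed in: The dial is within 0.14 rad of the long mark; every piece of litter is inside the waste bin, below its rim; the plug stands upright (within 0.1 rad) and at rest on the floor of the sheet pan with the puller rod still screwed in it, collar within 6 mm of the plug (all of step 1 and z of puller_collar in the frame of plug_mouth below 0.006 m and horizontal distance between puller_collar and plug_mouth below 0.008 m and x of plug_mouth in the frame of pan_floor between -0.171 and 0.171 m and y of plug_mouth in the frame of pan_floor between -0.095 and 0.095 m and height (world z) of plug_mouth below 0.053 m and angle between plug_mouth's own z axis and vertical below 0.1 rad and linear speed of plug below 0.02 m/s and linear speed of puller below 0.03 m/s); the robot touches nothing.
It fails at once if the tablet bottle is moved by more than 40 mm (distance of tablet_bottle_mid from where it was at the start of the episode above 0.04 m).
Of offcut_a, offcut_b, paper_a, paper_b only 2 to 4 are there at a start; the rules pass over those that are not, and their reading is None.
At some moment in a run one of offcut_a, offcut_b, paper_a, paper_b may be knocked a few centimetres aside while the robot is not near it.
It also fails if it takes over 210 s, if anything falls off the work surface, if the arm or the gripper's body presses on something with over 40 N, if the wrist force passes 120 N, or if a joint passes its speed limit or range.

## Working session

There is one attempt and no reset: what is moved stays moved. The work goes in short steps, Python scripts to look and compute and a tool call to move; the robot and the scene stay as the last step left them, time stands still between calls to the robot, and variables do not carry over. Pictures are saved under pics/ and viewed, about 12 in all and at most 16, crops included, and the job is handed in when it is done.

Besides the shell and the picture viewer there is one more tool, called after "Call:" as name([rows], argument=value, ...), one row to a line, values as JSON. jog_arm: Moves the arm, as the interface text tells. Shift numbers are shares of 10 cm and turn numbers shares of 30 degrees, none past 1 either way. Its arguments: {"type":"object","properties":{"translation":{"type":"array","items":{"type":"array","items":{"type":"number"}}},"turn":{"type":"array","items":{"type":"number"}},"claw":{"type":"number"},"force":{"type":"number"}},"required":["translation","turn"]}

```bash
mkdir -p pics; cat > h.py <<'E'
import numpy as np, cv2
from station import ctrl, cams, ticket, nets
from scipy.spatial.transform import Rotation as R
def ray(p,uv):
    K=np.array([[p['fx'],0,p['cx']],[0,p['fy'],p['cy']],[0,0,1.]])
    d=cv2.undistortPoints(np.array(uv,float).reshape(-1,1,2),K,np.array([p['k1'],0,0,0,0.])) if 0 else None
    x=(np.array(uv,float).reshape(-1,2)-[p['cx'],p['cy']])/[p['fx'],p['fy']]
    s=x.copy()
    for _ in range(20): s=x/(1+p['k1']*(s**2).sum(1,keepdims=True))
    Rm=cv2.Rodrigues(np.array(p['rvec'],float))[0]; t=np.array(p['tvec'],float).ravel()
    return -Rm.T@t, np.c_[s,np.ones(len(s))]@Rm
def at_z(p,uv,z):
    c,d=ray(p,uv); return c+d*((z-c[2])/d[:,2:3])
def proj(p,X):
    Rm=cv2.Rodrigues(np.array(p['rvec'],float))[0]; t=np.array(p['tvec'],float).ravel()
    q=np.atleast_2d(X)@Rm.T+t; s=q[:,:2]/q[:,2:]
    s=s*(1+p['k1']*(s**2).sum(1,keepdims=True)); return s*[p['fx'],p['fy']]+[p['cx'],p['cy']]
def save(p,name,crop=None,k=1):
    f=p['frame'][:,:,::-1]
    if crop: f=f[crop[1]:crop[3],crop[0]:crop[2]]
    cv2.imwrite('pics/'+name,cv2.resize(f,None,fx=k,fy=k,interpolation=cv2.INTER_CUBIC))
def find(n,p,k=3):
    return [(round(r['score'],2),[int(v) for v in r['bbox']],r['region']) for r in nets.outline_of(n,p)[:k]]
def rect(region,p,z):
    c=max(cv2.findContours(region.astype(np.uint8),cv2.RETR_EXTERNAL,cv2.CHAIN_APPROX_NONE)[0],key=cv2.contourArea)[:,0]
    w=at_z(p,c,z)[:,:2].astype(np.float32)
    return cv2.minAreaRect(w*1000), w
E
python3 - <<'E'
from h import *
s=ctrl.sense(); print(s,ctrl.tcp_to_grasp)
for n in ['scene','top']:
    p=cams.get_image(n); save(p,n+'0.png',k=1.5); c,d=ray(p,[[256,192]]); print(n,c,d)
    for t in ['collector','dial','dial_pointer','plug','puller','puller_collar','stand_top','offcut_a_mid','paper_a_mid','offcut_b_mid','waste_bin','pan_floor','tablet_bottle_mid']:
        print(t,[f[:2] for f in find(t,p,4)])
E
```

```text
{'clock': 0.0, 'joint_positions': array([-1.10900279e+00,  8.74744706e-02,  1.75114258e-01,  1.65981541e+00,
       -1.26626075e-05,  1.57080806e+00]), 'joint_velocities': array([ 6.56174013e-05, -1.55388706e-03, -1.70277554e-04,  4.34680739e-04,
       -2.40555316e-03, -2.13580717e-04]), 'joint_torque': array([-4.16048329e-05, -5.20384669e+01,  4.64803791e+01,  1.63753977e-02,
       -8.20728906e-05, -4.88488482e-06]), 'position': array([ 0.244944  , -0.49217528,  0.23056497]), 'tcp_rot': array([ 9.73462670e-01,  2.28844827e-01, -1.63993691e-04, -6.69896503e-04]), 'ft_force': array([-0.4928079 , -0.29320544,  0.11328985]), 'moment': array([-0.02040587,  0.029287  , -0.01055215]), 'gripper_width': 0.9991236354223261} 0.0187
scene [-0.05131321  1.13712286  0.88833082] [[ 0.38820202 -0.76229656 -0.51793083]]
collector [(0.71, [201, 177, 296, 245])]
dial [(0.52, [246, 209, 259, 221])]
dial_pointer [(0.57, [247, 206, 261, 222])]
plug []
puller [(0.48, [286, 165, 295, 188]), (0.33, [251, 187, 272, 198]), (0.22, [199, 173, 293, 245])]
puller_collar [(0.69, [285, 160, 297, 188])]
stand_top 
[... 275 characters left out ...]
4, 185, 272, 196])]
top [0.3377845  0.01567522 1.22711747] [[ 0.1565331   0.00459065 -0.98767134]]
collector [(0.6, [207, 137, 312, 229])]
dial [(0.72, [217, 194, 235, 215]), (0.22, [206, 138, 317, 232])]
dial_pointer [(0.78, [218, 198, 232, 214])]
plug [(0.56, [277, 173, 300, 194])]
puller [(0.56, [335, 195, 355, 214])]
puller_collar [(0.71, [334, 197, 352, 212])]
stand_top [(0.74, [332, 196, 352, 215])]
offcut_a_mid []
paper_a_mid [(0.2, [248, 191, 268, 216])]
offcut_b_mid [(0.71, [251, 191, 269, 219])]
waste_bin [(0.83, [362, 168, 444, 242]), (0.41, [251, 194, 268, 217])]
pan_floor [(0.96, [86, 139, 165, 254]), (0.65, [206, 138, 313, 228])]
tablet_bottle_mid [(0.65, [175, 218, 194, 231])]
```

```bash
python3 - <<'E'
import cv2
a=cv2.imread('pics/top0.png'); cv2.imwrite('pics/t.png',cv2.resize(a[180:400,110:680],None,fx=1.4,fy=1.4,interpolation=cv2.INTER_CUBIC))
E
```

```text
(no output)
```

View pics/t.png

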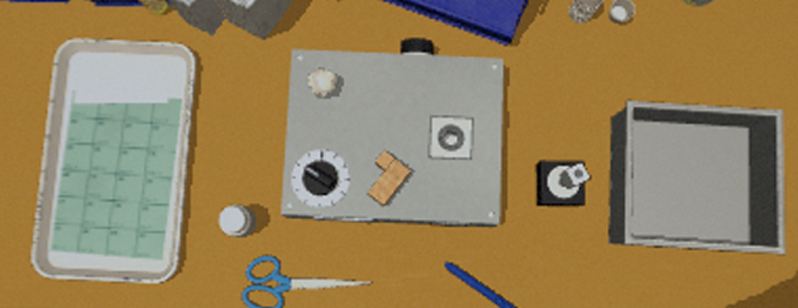

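View pics/scene0.png

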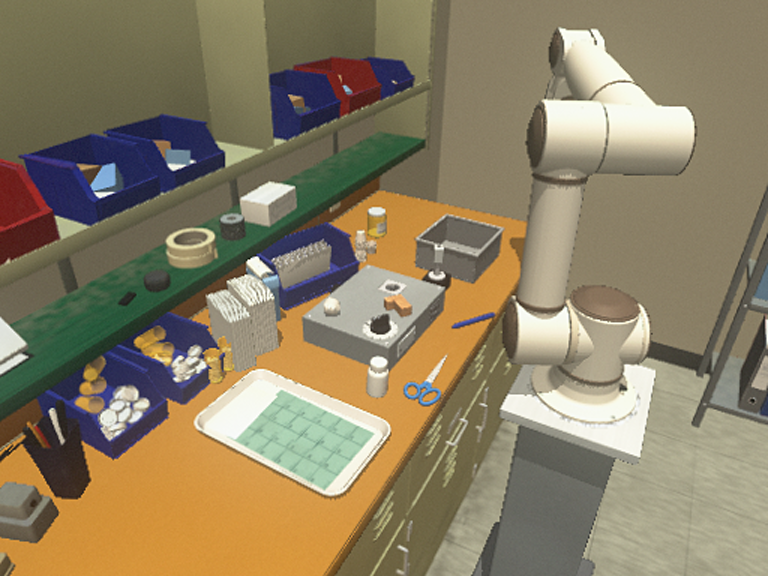

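The top view shows the bin on the right (−y), the pan on the left (+y), and the bottle between pan and collector. There are two litter pieces: a paper ball at about crop (322,82) and an L offcut at (389,177). The dial is at (320,178) with its bar pointing up-left. The plug is at (451,138) with nothing on it, and the rod's stand is at (560,180).

```bash
cat >> h.py <<'E'
def yaw_of(s):
    m=R.from_quat(s['tcp_rot']).as_matrix(); return np.arctan2(m[1,0],m[0,0])
def plan(wps,s=None):
    """wps: (x,y,z,yawdeg) TCP targets; prints tool-frame shares from each previous wp"""
    s=s or ctrl.sense(); pos=np.array(s['position']); yw=yaw_of(s)
    print('at',pos.round(4),'yaw',round(np.degrees(yw),1),'q',np.round(s['joint_positions'],2))
    for w in wps:
        d=np.array(w[:3])-pos; c,si=np.cos(yw),np.sin(yw)
        t=[c*d[0]+si*d[1], si*d[0]-c*d[1], -d[2]]
        dy=(w[3]-np.degrees(yw))
        print(w,'->',np.round(np.array(t)/.1,3),'turn',round(-dy/30,3)); pos=np.array(w[:3]); yw=np.radians(w[3])
E
python3 - <<'E'
from h import *
p=cams.get_image('top')
f=lambda u,v,z: at_z(p,[[u/2.1+73.33,v/2.1+120]],z)[0].round(4)
for n,u,v,z in [('c_ul',290,50,.075),('c_ur',503,60,.075),('c_lr',498,224,.075),('c_ll',283,214,.075),('paper',322,82,.1),('L',389,177,.103),('dial',320,178,.095),('plug',451,138,.075),('stand',560,183,.04),('bin',697,175,.1),('pan',115,165,.02),('bottle',236,220,.088),('ptr',308,170,.1),('griptop',578,173,.139)]: print(n,f(u,v,z))
for n in ['waste_bin','pan_floor']:
    r=find(n,p)[0][2]; print(n,rect(r,p,.1 if n[0]=='w' else .02)[0])
q=cams.get_image('wrist'); c,d=ray(q,[[256,192]]);print(c,d,q['fx'],q['fy'],q['k1'])
plan([(.47,.0,.33,90)])
E
```

```text
c_ul [0.6734 0.1649 0.075 ]
c_ur [ 0.6624 -0.1572  0.075 ]
c_lr [ 0.4151 -0.1476  0.075 ]
c_ll [0.4253 0.1668 0.075 ]
paper [0.6181 0.113  0.1   ]
L [0.4785 0.0126 0.103 ]
dial [0.4766 0.1124 0.095 ]
plug [ 0.5416 -0.0788  0.075 ]
stand [ 0.4808 -0.2473  0.04  ]
bin [ 0.488  -0.4326  0.1   ]
pan [0.5016 0.437  0.02  ]
bottle [0.4147 0.2327 0.088 ]
ptr [0.4874 0.1297 0.1   ]
griptop [ 0.4833 -0.2508  0.139 ]
waste_bin ((488.83245849609375, -431.3953857421875), (252.40777587890625, 213.72994995117188), 86.67256927490234)
pan_floor ((514.9036254882812, 439.5307312011719), (227.04608154296875, 377.4003601074219), 88.42129516601562)
[ 0.31605584 -0.45719586  0.37379769] [[-0.2819928  -0.14245967 -0.94881833]] 308.78274029179175 308.78274029179175 0.005171920080152029
at [ 0.245  -0.4924  0.2313] yaw 26.5 q [-1.11  0.09  0.18  1.66  0.    1.57]
(0.47, 0.0, 0.33, 90) -> [ 4.208 -3.406 -0.987] turn -2.118
```

Call:
jog_arm([
  [0, 0, -0.2],
  [0, 0, -0.4],
  [0, 0, -0.6],
  [0, 0, -0.8],
  [0, 0, -1],
], turn=[-0.2, -0.4, -0.6, -0.8, -1])

```text
clock: 2.02
position: [0.245, -0.4923, 0.3323]
tcp_rot: [0.88, 0.475, 0.0, 0.0]
ft_force: [0.4, 0.4, 0.2]
gripper_width: 1.002
```

```bash
python3 - <<'E'
from h import *
plan([(.45,-.3,.33,90),(.45,0,.33,90)])
E
```

```text
at [ 0.245  -0.4923  0.3323] yaw 56.8 q [-1.11  0.15  0.45  1.87  0.    1.04]
(0.45, -0.3, 0.33, 90) -> [2.732 0.661 0.023] turn -1.108
(0.45, 0, 0.33, 90) -> [ 3. -0. -0.] turn -0.0
```

Call:
jog_arm([
  [0.25, 0, 0],
  [0.5, 0, 0],
  [0.75, 0, 0],
  [1, 0, 0],
  [1, 0, 0],
], turn=[-0.22, -0.44, -0.66, -0.88, -1])

```text
clock: 2.43
position: [0.3019, -0.4064, 0.332]
tcp_rot: [0.726, 0.688, 0.0, 0.0]
ft_force: [-0.0, 0.0, -0.3]
gripper_width: 0.999
```

Call:
jog_arm([
  [0.2, 0.1, 0],
  [0.4, 0.2, 0],
  [0.6, 0.3, 0],
  [0.8, 0.4, 0],
  [1, 0.5, 0],
], turn=[0, 0, 0, 0, -0.1])

```text
clock: 2.85
position: [0.3567, -0.3114, 0.3314]
tcp_rot: [0.711, 0.703, 0.0, 0.0]
ft_force: [0.0, 0.4, -0.0]
gripper_width: 0.999
```

Call:
jog_arm([
  [0.2, 0.1, 0],
  [0.4, 0.2, 0],
  [0.6, 0.3, 0],
  [0.8, 0.4, 0],
  [1, 0.5, 0],
], turn=[0, 0, 0, 0, 0])

```text
clock: 3.27
position: [0.4077, -0.2118, 0.3314]
tcp_rot: [0.71, 0.704, 0.0, 0.0]
ft_force: [0.2, 0.4, -0.2]
gripper_width: 0.999
```

Call:
jog_arm([
  [0.2, 0.1, 0],
  [0.4, 0.2, 0],
  [0.6, 0.3, 0],
  [0.8, 0.4, 0],
  [1, 0.5, 0],
], turn=[0, 0, 0, 0, 0])

```text
clock: 3.68
position: [0.4586, -0.1122, 0.3314]
tcp_rot: [0.71, 0.704, 0.0, 0.0]
ft_force: [-0.6, 0.1, -0.1]
gripper_width: 0.996
```

Call:
jog_arm([
  [0.2, 0.1, 0],
  [0.4, 0.2, 0],
  [0.6, 0.3, 0],
  [0.8, 0.4, 0],
  [0.8, 0.4, 0],
], turn=[0, 0, 0, 0, 0])

```text
clock: 4.1
position: [0.5002, -0.031, 0.3307]
tcp_rot: [0.71, 0.705, 0.0, -0.0]
ft_force: [1.1, -0.6, -0.4]
gripper_width: 1.003
```

```bash
python3 - <<'E'
from h import *
plan([])
q=cams.get_image('wrist'); save(q,'w1.png',k=1.5)
for t in ['dial','dial_pointer','plug','puller','stand_top','paper_a_mid','offcut_b_mid','offcut_a_mid','waste_bin']:
    for sc,b,r in find(t,q,2):
        z={'d':.1,'p':.1,'o':.103,'s':.04,'w':.1}[t[0]]
        if t=='plug': z=.075
        print(t,sc,b,[np.round(v,1) for v in rect(r,q,z)[0]])
E
```

```text
at [ 0.5002 -0.031   0.3307] yaw 89.6 q [-0.06  0.03  0.32  1.86  0.    1.52]
dial 0.72 [211, 0, 259, 50] [array([479.2, 113.6]), array([49.4, 50. ]), np.float64(89.7)]
dial_pointer 0.61 [213, 0, 258, 47] [array([479.3, 114.2]), array([48.7, 48.7]), np.float64(41.8)]
plug 0.74 [263, 164, 310, 207] [array([542. , -73.8]), array([61.9, 61.1]), np.float64(89.3)]
plug 0.51 [214, 0, 260, 50] [array([477.2, 118.5]), array([51.7, 52.1]), np.float64(89.7)]
puller 0.85 [228, 265, 259, 334] [array([ 484.5, -241.2]), array([109.1,  42.3]), np.float64(89.5)]
stand_top 0.78 [225, 254, 264, 294] [array([ 482.3, -235.3]), array([64.9, 83.7]), np.float64(0.2)]
paper_a_mid 0.53 [228, 267, 259, 335] [array([ 484.5, -240.4]), array([110.7,  42.2]), np.float64(89.5)]
paper_a_mid 0.3 [191, 0, 412, 235] [array([552.6,   0.9]), array([277.8, 256.2]), np.float64(88.5)]
offcut_b_mid 0.88 [203, 93, 270, 142] [array([477.9,  23.8]), array([48.7, 62.1]), np.float64(53.2)]
waste_bin 0.82 [185, 302, 322, 356] [array([ 492.5, -293.7]), array([208.6,  94.8]), np.float64(0.8)]
```

View pics/w1.png

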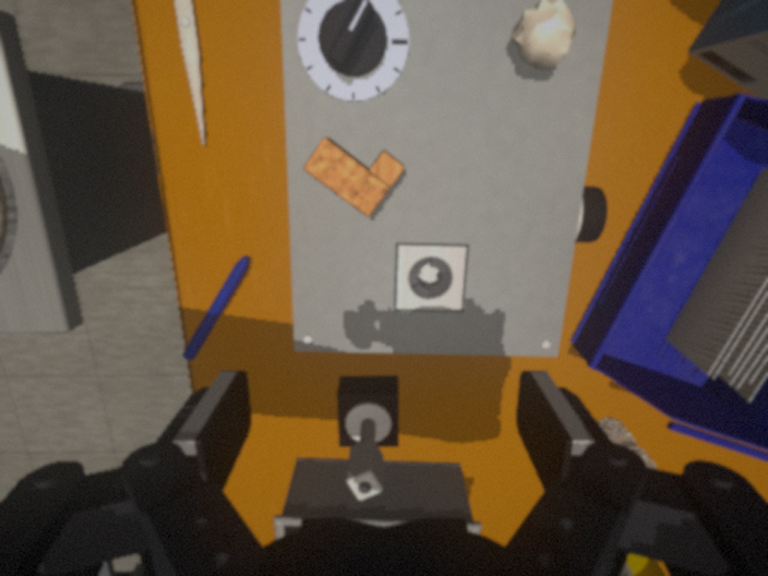

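```bash
python3 - <<'E'
from h import *
q=cams.get_image('wrist')
r=find('offcut_b_mid',q)[0][2]
c=max(cv2.findContours(r.astype(np.uint8),0,1)[0],key=cv2.contourArea)
a=cv2.approxPolyDP(c,3,True)[:,0]; print(a.tolist()); print((at_z(q,a,.103)*1000).round()[:,:2].tolist())
print(at_z(q,[[225.5,113.5]],.103))
plan([(.4655,.0206,.2,143),(.4655,.0206,.079,143),(.4655,.0206,.2,143),(.488,-.432,.2,90)])
E
```

```text
[[216, 89], [204, 110], [247, 140], [270, 107], [256, 98], [246, 109]]
[[455.0, 46.0], [440.0, 23.0], [489.0, -13.0], [517.0, 25.0], [501.0, 36.0], [489.0, 23.0]]
[[0.46479627 0.01852806 0.103     ]]
at [ 0.4989 -0.034   0.3314] yaw 89.4 q [-0.07  0.03  0.31  1.86  0.    1.51]
(0.4655, 0.0206, 0.2, 143) -> [ 0.542 -0.34   1.314] turn -1.786
(0.4655, 0.0206, 0.079, 143) -> [0.   0.   1.21] turn -0.0
(0.4655, 0.0206, 0.2, 143) -> [ 0.    0.   -1.21] turn -0.0
(0.488, -0.432, 0.2, 90) -> [-2.904 -3.479 -0.   ] turn 1.767
```

Call:
jog_arm([
  [0.11, -0.07, 0.2],
  [0.22, -0.14, 0.4],
  [0.33, -0.2, 0.6],
  [0.44, -0.27, 0.8],
  [0.54, -0.34, 1],
], turn=[-0.2, -0.4, -0.6, -0.8, -1])

```text
clock: 5.12
position: [0.4651, 0.0211, 0.2303]
tcp_rot: [0.502, 0.865, 0.0, 0.0]
ft_force: [-0.2, 0.9, 0.2]
gripper_width: 1.001
```

Call:
jog_arm([
  [0, 0, 0.06],
  [0, 0, 0.12],
  [0, 0, 0.18],
  [0, 0, 0.25],
  [0, 0, 0.31],
], turn=[-0.2, -0.4, -0.6, -0.8, -0.81])

```text
clock: 5.53
position: [0.4654, 0.0206, 0.1999]
tcp_rot: [0.309, 0.951, 0.0, -0.0]
ft_force: [-0.8, 0.4, 0.2]
gripper_width: 1.0
```

```bash
python3 - <<'E'
from h import *
plan([(.466,.0205,.1,143.7),(.466,.0205,.079,143.7)])
q=cams.get_image('wrist')
r=find('offcut_b_mid',q); print([x[:2] for x in r])
if r:
  c=max(cv2.findContours(r[0][2].astype(np.uint8),0,1)[0],key=cv2.contourArea)
  a=cv2.approxPolyDP(c,4,True)[:,0]; print(a.tolist()); print((at_z(q,a,.103)*1000).round()[:,:2].tolist())
E
```

```text
at [0.4654 0.0206 0.1999] yaw 144.0 q [ 0.04 -0.12 -0.09  1.6   0.    0.67]
(0.466, 0.0205, 0.1, 143.7) -> [-0.005  0.002  0.999] turn 0.011
(0.466, 0.0205, 0.079, 143.7) -> [0.   0.   0.21] turn -0.0
[(0.97, [238, 156, 296, 235])]
[[241, 155], [238, 233], [292, 234], [292, 204], [273, 200], [273, 158]]
[[435.0, 29.0], [487.0, -13.0], [515.0, 24.0], [493.0, 39.0], [480.0, 28.0], [452.0, 48.0]]
```

Call:
jog_arm([
  [0.03, 0, 0.25],
  [0.03, 0, 0.5],
  [0.03, 0, 0.75],
  [0.03, 0, 0.95],
  [0.03, 0, 1],
], turn=[0, 0, 0, 0, 0])

```text
clock: 6.05
position: [0.4617, 0.0223, 0.0974]
tcp_rot: [0.313, 0.95, -0.001, -0.002]
ft_force: [-0.4, 0.1, 0.1]
gripper_width: 1.004
```

Call:
jog_arm([
  [0, 0, 0.1],
  [0, 0, 0.2],
  [0, 0, 0.2],
  [0, 0, 0.2],
  [0, 0, 0.2],
], turn=[0, 0, 0, 0, 0])

```text
clock: 6.47
position: [0.4636, 0.0224, 0.0812]
tcp_rot: [0.311, 0.95, 0.0, 0.001]
ft_force: [-0.1, 0.8, -0.5]
gripper_width: 0.999
```

Call:
jog_arm([
  [0, 0, 0],
  [0, 0, 0],
  [0, 0, 0],
  [0, 0, 0],
  [0, 0, 0],
], turn=[0, 0, 0, 0, 0], claw=255, force=40)

```text
clock: 6.88
position: [0.4633, 0.0225, 0.0807]
tcp_rot: [0.311, 0.95, 0.0, 0.0]
ft_force: [-0.4, 0.2, 0.5]
gripper_width: 0.346
```

Call:
jog_arm([
  [0, 0, 0],
  [0, 0, 0],
  [0, 0, 0],
  [0, 0, 0],
  [0, 0, 0],
], turn=[0, 0, 0, 0, 0])

```text
clock: 7.3
position: [0.4633, 0.0224, 0.0806]
tcp_rot: [0.311, 0.95, 0.0, 0.0]
ft_force: [0.1, -0.5, 5.2]
gripper_width: 0.34
```

Call:
jog_arm([
  [0, 0, -0.2],
  [0, 0, -0.4],
  [0, 0, -0.6],
  [0, 0, -0.8],
  [0, 0, -1],
], turn=[0, 0, 0, 0, 0])

```text
clock: 7.72
position: [0.4628, 0.0224, 0.1808]
tcp_rot: [0.311, 0.95, -0.0, -0.0]
ft_force: [0.8, -0.4, -1.0]
gripper_width: 0.344
```

Call:
jog_arm([
  [-0.14, -0.17, -0.1],
  [-0.28, -0.35, -0.2],
  [-0.43, -0.53, -0.3],
  [-0.58, -0.7, -0.3],
  [-0.72, -0.88, -0.3],
], turn=[0, 0, 0, 0, 0])

```text
clock: 8.13
position: [0.4694, -0.0922, 0.2105]
tcp_rot: [0.311, 0.95, 0.0, 0.0]
ft_force: [0.4, -0.3, -0.5]
gripper_width: 0.339
```

Call:
jog_arm([
  [-0.14, -0.17, 0],
  [-0.28, -0.35, 0],
  [-0.43, -0.53, 0],
  [-0.58, -0.7, 0],
  [-0.72, -0.88, 0],
], turn=[0, 0, 0, 0, 0])

```text
clock: 8.55
position: [0.4751, -0.2057, 0.2097]
tcp_rot: [0.311, 0.95, 0.0, -0.0]
ft_force: [0.6, 0.5, -0.7]
gripper_width: 0.342
```

Call:
jog_arm([
  [-0.14, -0.17, 0],
  [-0.28, -0.35, 0],
  [-0.43, -0.53, 0],
  [-0.58, -0.7, 0],
  [-0.72, -0.88, 0],
], turn=[0, 0, 0, 0, 0])

```text
clock: 8.97
position: [0.4811, -0.3192, 0.2096]
tcp_rot: [0.311, 0.95, 0.0, -0.0]
ft_force: [-0.6, 0.2, -0.6]
gripper_width: 0.344
```

Call:
jog_arm([
  [-0.14, -0.17, 0],
  [-0.28, -0.35, 0],
  [-0.43, -0.53, 0],
  [-0.58, -0.7, 0],
  [-0.72, -0.88, 0],
], turn=[0, 0, 0, 0, 0])

```text
clock: 9.38
position: [0.4873, -0.4327, 0.2094]
tcp_rot: [0.311, 0.95, 0.0, -0.0]
ft_force: [0.1, 0.8, -0.1]
gripper_width: 0.341
```

Call:
jog_arm([
  [0, 0, 0.25],
  [0, 0, 0.5],
  [0, 0, 0.75],
  [0, 0, 1],
  [0, 0, 1],
], turn=[0, 0, 0, 0, 0])

```text
clock: 9.8
position: [0.4853, -0.43, 0.1039]
tcp_rot: [0.311, 0.95, 0.002, -0.004]
ft_force: [-0.8, 0.2, -0.3]
gripper_width: 0.34
```

```bash
python3 - <<'E'
from h import *
plan([(.488,-.432,.09,144)])
p=cams.get_image('top'); save(p,'t2.png',(200,110,460,270),3)
E
```

```text
at [ 0.4853 -0.43    0.1039] yaw 143.8 q [-0.73  0.32  0.2   1.46  0.   -0.09]
(0.488, -0.432, 0.09, 144) -> [-0.033  0.     0.139] turn -0.008
```

View pics/t2.png

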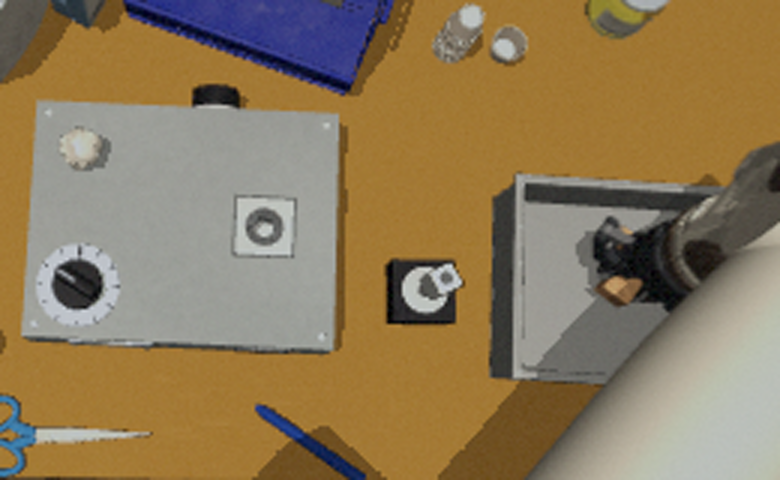

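Call:
jog_arm([
  [0, 0, 0.1],
  [0, 0, 0.1],
  [0, 0, 0.1],
  [0, 0, 0.1],
  [0, 0, 0.1],
], turn=[0, 0, 0, 0, 0], claw=0)

```text
clock: 10.27
position: [0.4877, -0.432, 0.1014]
tcp_rot: [0.311, 0.95, -0.0, 0.001]
ft_force: [0.1, -0.3, 0.1]
gripper_width: 0.998
```

Call:
jog_arm([
  [0, 0, -0.2],
  [0, 0, -0.4],
  [0, 0, -0.6],
  [0, 0, -0.8],
  [0, 0, -1],
], turn=[0, 0, 0, 0, 0])

```text
clock: 10.68
position: [0.4873, -0.4317, 0.2021]
tcp_rot: [0.311, 0.95, -0.0, 0.001]
ft_force: [0.7, 0.8, 1.0]
gripper_width: 0.996
```

Call:
jog_arm([
  [0.14, 0.2, -0.1],
  [0.28, 0.4, -0.2],
  [0.43, 0.6, -0.3],
  [0.58, 0.8, -0.4],
  [0.7, 1, -0.5],
], turn=[0, 0, 0, 0, 0])

```text
clock: 11.1
position: [0.4897, -0.3085, 0.2517]
tcp_rot: [0.311, 0.95, -0.0, 0.001]
ft_force: [0.7, -0.0, -0.8]
gripper_width: 1.0
```

Call:
jog_arm([
  [0.12, 0.2, 0],
  [0.25, 0.4, 0],
  [0.37, 0.6, 0],
  [0.5, 0.8, 0],
  [0.6, 1, 0],
], turn=[0, 0, 0, 0, 0])

```text
clock: 11.52
position: [0.5005, -0.1924, 0.2513]
tcp_rot: [0.311, 0.95, -0.0, 0.001]
ft_force: [0.1, 0.3, 0.3]
gripper_width: 1.002
```

Call:
jog_arm([
  [0.12, 0.2, 0],
  [0.25, 0.4, 0],
  [0.37, 0.6, 0],
  [0.5, 0.8, 0],
  [0.6, 1, 0],
], turn=[0, 0, 0, 0, 0])

```text
clock: 11.93
position: [0.5112, -0.0762, 0.2513]
tcp_rot: [0.311, 0.95, 0.0, 0.001]
ft_force: [0.1, 0.0, -0.6]
gripper_width: 0.998
```

Call:
jog_arm([
  [0.12, 0.2, 0],
  [0.25, 0.4, 0],
  [0.37, 0.6, 0],
  [0.5, 0.8, 0],
  [0.6, 1, 0],
], turn=[0.2, 0.4, 0.6, 0.8, 1])

```text
clock: 12.35
position: [0.522, 0.04, 0.2513]
tcp_rot: [0.549, 0.836, 0.0, 0.001]
ft_force: [0.4, -1.2, 0.1]
gripper_width: 0.994
```

```bash
python3 - <<'E'
from h import *
q=cams.get_image('wrist'); save(q,'w2.png',k=1.5)
for t in ['dial','plug','paper_a_mid','offcut_b_mid']:
    for sc,b,r in find(t,q,2):
        print(t,sc,b,[np.round(v,1) for v in rect(r,q,.075 if t=='plug' else .098)[0]])
print([(f[:2],rect(f[2],p,.098)[0]) for p in [cams.get_image('top')] for f in find('paper_a_mid',p)])
plan([(.55,0,.2,90)])
E
```

```text
dial 0.64 [218, 51, 271, 108] [array([478.5, 116.6]), array([48. , 48.3]), np.float64(23.5)]
plug 0.84 [199, 229, 266, 290] [array([541.9, -74.2]), array([63.1, 61.6]), np.float64(89.0)]
[]
at [0.5221 0.0379 0.2506] yaw 113.8 q [ 0.07  0.03  0.15  1.69 -0.    1.23]
(0.55, 0, 0.2, 90) -> [-0.459  0.102  0.506] turn 0.793
```

View pics/w2.png

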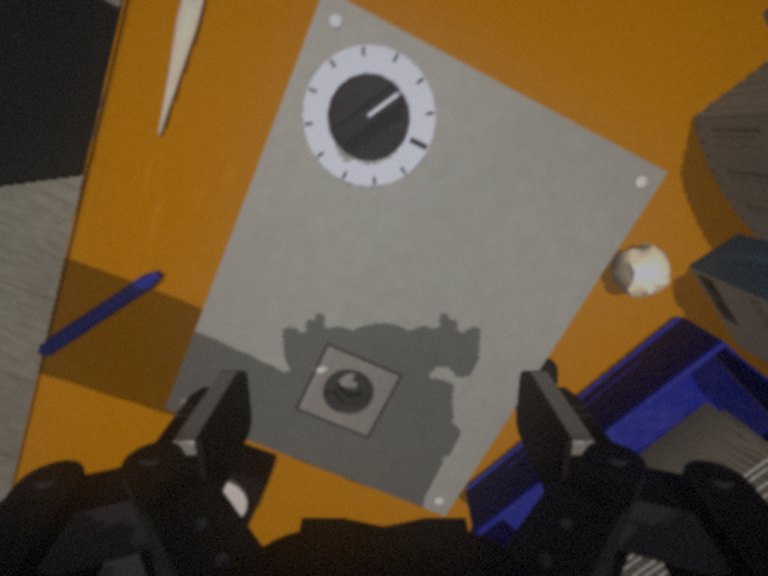

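```bash
python3 - <<'E'
from h import *
q=cams.get_image('wrist'); print(at_z(q,[[428,180]],.022))
hsv=cv2.cvtColor(q['frame'][150:215,400:455],cv2.COLOR_RGB2HSV); m=(hsv[:,:,1]<80)&(hsv[:,:,2]>120); v,u=np.nonzero(m); print(len(u),u.mean()+400,v.mean()+150,u.min()+400,u.max()+400,v.min()+150,v.max()+150); print(at_z(q,[[u.mean()+400,v.mean()+150],[u.min()+400,v.mean()+150],[u.max()+400,v.mean()+150]],.022))
p=cams.get_image('top'); save(p,'t3.png',(180,90,360,240),4)
# dial
f=lambda L,z:at_z(q,np.array(L)/1.5,z)[:,:2]
ptr=f([[372,115],[399,95]],.112); mk=f([[412,140],[425,147]],.075); dc=f([[369,115]],.075)
print(ptr,mk,dc); a=np.diff(ptr,axis=0)[0]; print(np.degrees(np.arctan2(a[1],a[0])))
E
```

```text
[[0.7314434  0.09885514 0.022     ]]
1256 421.11942675159236 171.77707006369428 400 444 150 193
[[0.71770879 0.10438255 0.022     ]
 [0.69382089 0.09384089 0.022     ]
 [0.7435617  0.11579003 0.022     ]]
[[0.48059208 0.11720251]
 [0.49029542 0.13304352]] [[0.50940209 0.11459599]
 [0.51908739 0.11406645]] [[0.47753726 0.11733547]]
58.5106250624319
```

View pics/t3.png

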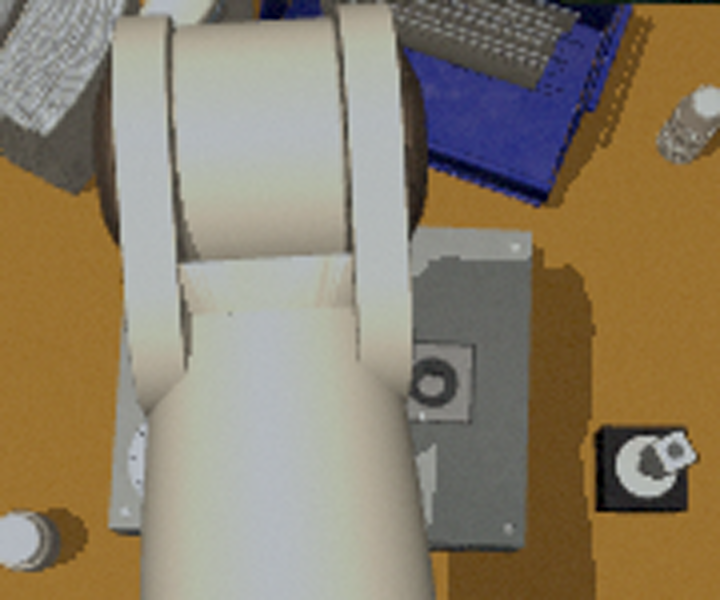

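```bash
python3 - <<'E'
from h import *
plan([(.55,.05,.25,140),(.58,.07,.25,170),(.64,.08,.22,185)])
E
```

```text
at [0.5221 0.0379 0.2505] yaw 113.7 q [ 0.07  0.03  0.15  1.69 -0.    1.23]
(0.55, 0.05, 0.25, 140) -> [-0.001  0.304  0.005] turn -0.875
(0.58, 0.07, 0.25, 170) -> [-0.101  0.346 -0.   ] turn -1.0
(0.64, 0.08, 0.22, 185) -> [-0.574  0.203  0.3  ] turn -0.5
```

Call:
jog_arm([
  [0, 0.06, 0],
  [0, 0.12, 0],
  [0, 0.18, 0],
  [0, 0.24, 0],
  [0, 0.3, 0],
], turn=[-0.2, -0.4, -0.6, -0.8, -0.9])

```text
clock: 13.22
position: [0.5498, 0.0502, 0.2503]
tcp_rot: [0.333, 0.943, -0.0, 0.0]
ft_force: [1.0, -0.6, 0.4]
gripper_width: 1.002
```

Call:
jog_arm([
  [0, 0.06, 0],
  [0, 0.12, 0],
  [-0.1, 0.2, 0],
  [-0.1, 0.27, 0],
  [-0.1, 0.35, 0],
], turn=[-0.2, -0.4, -0.6, -0.8, -1])

```text
clock: 13.63
position: [0.5799, 0.0708, 0.2502]
tcp_rot: [0.078, 0.997, -0.0, -0.0]
ft_force: [-0.4, 0.4, 0.0]
gripper_width: 0.996
```

Call:
jog_arm([
  [-0.1, 0.06, 0.1],
  [-0.2, 0.12, 0.2],
  [-0.3, 0.2, 0.3],
  [-0.45, 0.2, 0.3],
  [-0.57, 0.2, 0.3],
], turn=[-0.2, -0.4, -0.5, -0.5, -0.5])

```text
clock: 14.05
position: [0.6394, 0.0817, 0.2193]
tcp_rot: [-0.051, 0.999, -0.0, -0.001]
ft_force: [0.5, 0.0, 0.7]
gripper_width: 1.0
```

```bash
python3 - <<'E'
from h import *
q=cams.get_image('wrist'); save(q,'w3.png',k=1.5)
for sc,b,r in find('paper_a_mid',q,3): print(sc,b,rect(r,q,.024)[0])
plan([])
E
```

```text
0.49 [47, 3, 121, 90] ((539.1357421875, -100.33523559570312), (72.65814208984375, 71.30130767822266), 88.12239074707031)
at [0.6399 0.0812 0.2192] yaw -174.3 q [ 0.13  0.32  0.43  1.68 -0.    0.03]
```

View pics/w3.png

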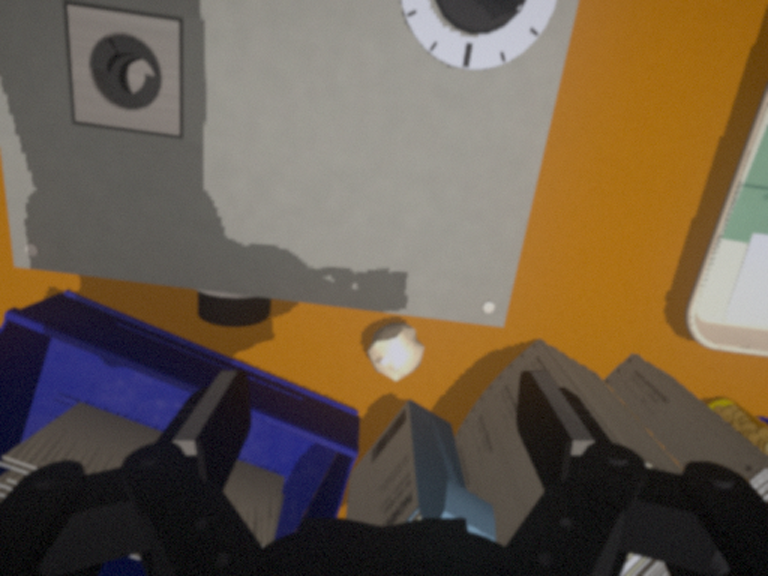

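```bash
python3 - <<'E'
from h import *
q=cams.get_image('wrist'); c2,_=ray(q,[[256,192]]); print('cam',c2)
c,d=ray(q,[[264.7,233.3]])
import json
for z in (.02,.024,.04,.06): print('ball',z,(c+d[0]*((z-c[2])/d[0,2])).round(4))
for n,uv in [('smallbox corner',[408,402]),('smallbox left bot',[350,485]),('grey corner',[542,342]),('grey left',[455,440]),('bluebin tip',[358,412]),('collector edge below ball',[400,312]),('ballL',[370,350]),('ballR',[424,350]),('ballT',[397,322]),('ballB',[397,380])]:
    print(n,[at_z(q,[np.array(uv)/1.5],z)[0,:2].round(3).tolist() for z in (0,.024,.05,.075,.1)])
E
python3 - <<'E'
import cv2
a=cv2.imread('pics/scene0.png'); cv2.imwrite('pics/s1.png',cv2.resize(a[230:400,190:450],None,fx=3,fy=3,interpolation=cv2.INTER_CUBIC))
E
```

```text
cam [0.56157181 0.07335181 0.36179387]
ball 0.02 [0.7262 0.1015 0.02  ]
ball 0.024 [0.7243 0.1012 0.024 ]
ball 0.04 [0.7166 0.0999 0.04  ]
ball 0.06 [0.7069 0.0982 0.06  ]
smallbox corner [[0.786, 0.119], [0.771, 0.116], [0.755, 0.112], [0.739, 0.109], [0.724, 0.106]]
smallbox left bot [[0.881, 0.074], [0.86, 0.074], [0.837, 0.074], [0.815, 0.074], [0.793, 0.074]]
grey corner [[0.716, 0.226], [0.706, 0.216], [0.695, 0.205], [0.684, 0.194], [0.673, 0.184]]
grey left [[0.821, 0.166], [0.804, 0.16], [0.785, 0.153], [0.767, 0.147], [0.749, 0.141]]
bluebin tip [[0.801, 0.075], [0.785, 0.075], [0.768, 0.075], [0.751, 0.075], [0.734, 0.074]]
collector edge below ball [[0.701, 0.102], [0.692, 0.1], [0.682, 0.098], [0.672, 0.096], [0.662, 0.094]]
ballL [[0.738, 0.08], [0.727, 0.08], [0.714, 0.079], [0.702, 0.079], [0.689, 0.078]]
ballR [[0.734, 0.126], [0.722, 0.123], [0.71, 0.119], [0.698, 0.115], [0.686, 0.112]]
ballT [[0.71, 0.1], [0.7, 0.099], [0.69, 0.097], [0.679, 0.095], [0.669, 0.093]]
ballB [[0.765, 0.106], [0.751, 0.104], [0.737, 0.102], [0.723, 0.1], [0.709, 0.097]]
```

View pics/s1.png

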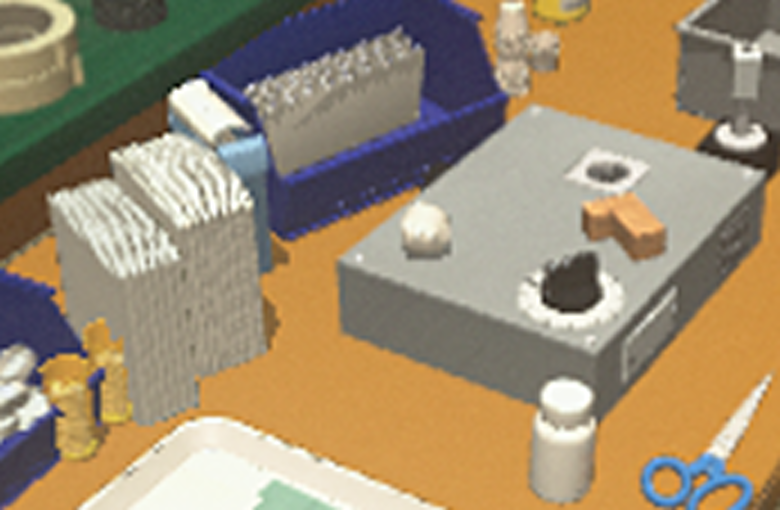

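```bash
python3 - <<'E'
from h import *
p=cams.get_image('scene')
f=lambda a:(np.array(a)/3+[190,230])/1.5
for n,a in [('greycorner',[265,350]),('grey front left',[135,420]),('lightbox',[270,270]),('bluebin fl',[285,238]),('bluebin fr',[505,125]),('coll back left bottom',[342,325])]:
    print(n,at_z(p,[f(a)],0)[0,:2].round(3))
# heights
for n,a,b in [('grey',[250,210],[265,350]),('lb',[265,135],[270,270])]:
    X=at_z(p,[f(b)],0)[0]; print(n,[(h,proj(p,X+[0,0,h]).round(0).tolist()) for h in (.08,.1,.12,.14)],f(a))
save(p,'s2.png',(150,150,330,285),4)
for sc,b,r in find('paper_a_mid',p,3): print(sc,b,rect(r,p,.024)[0])
E
```

```text
greycorner [0.714 0.218]
grey front left [0.749 0.344]
lightbox [0.782 0.119]
bluebin fl [0.802 0.069]
bluebin fr [ 0.73  -0.218]
coll back left bottom [0.678 0.156]
grey [(0.08, [[184.0, 214.0]]), (0.1, [[184.0, 209.0]]), (0.12, [[183.0, 205.0]]), (0.14, [[183.0, 200.0]])] [182.22222222 200.        ]
lb [(0.08, [[185.0, 197.0]]), (0.1, [[185.0, 192.0]]), (0.12, [[184.0, 188.0]]), (0.14, [[184.0, 184.0]])] [185.55555556 183.33333333]
```

View pics/s2.png

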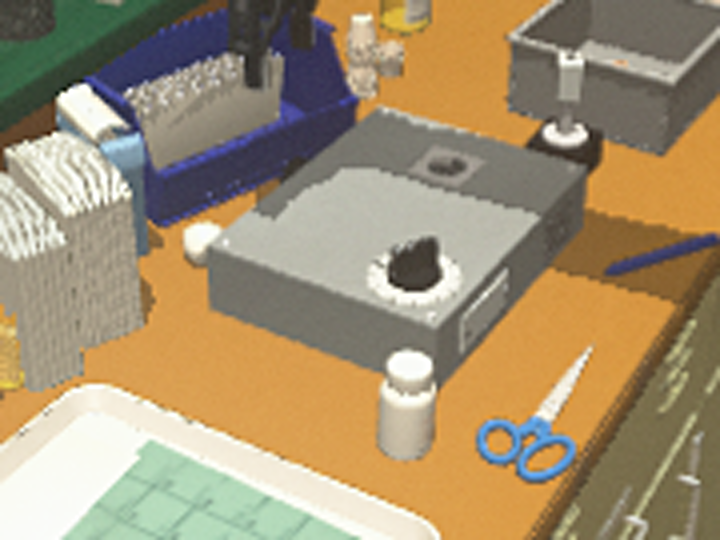

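```bash
python3 - <<'E'
from h import *
plan([(.717,.1,.15,188),(.717,.1,.05,188),(.717,.1,.015,188)])
E
```

```text
at [0.6386 0.0817 0.2204] yaw -174.3 q [0.13 0.32 0.43 1.68 0.   0.03]
(0.717, 0.1, 0.15, 188) -> [-0.798  0.103  0.704] turn -12.076
(0.717, 0.1, 0.05, 188) -> [-0.  0.  1.] turn -0.0
(0.717, 0.1, 0.015, 188) -> [-0.    0.    0.35] turn -0.0
```

Call:
jog_arm([
  [-0.16, 0.02, 0.14],
  [-0.32, 0.04, 0.28],
  [-0.48, 0.06, 0.42],
  [-0.65, 0.08, 0.56],
  [-0.8, 0.1, 0.7],
], turn=[0, 0, 0, 0, -0.08])

```text
clock: 14.72
position: [0.7179, 0.1002, 0.1504]
tcp_rot: [-0.071, 0.997, 0.0, 0.0]
ft_force: [0.5, -0.0, 0.0]
gripper_width: 1.0
```

Call:
jog_arm([
  [0, 0, 0.1],
  [0, 0, 0.3],
  [0, 0, 0.5],
  [0, 0, 0.7],
  [0, 0, 0.7],
], turn=[0, 0, 0, 0, 0])

```text
clock: 15.13
position: [0.7149, 0.0997, 0.0762]
tcp_rot: [-0.071, 0.997, -0.0, -0.003]
ft_force: [-0.9, 0.2, -0.4]
gripper_width: 1.0
```

```bash
python3 - <<'E'
from h import *
plan([(.717,.1,.05,-172),(.717,.1,.015,-172)])
q=cams.get_image('wrist'); save(q,'w4.png')
E
```

```text
at [0.7149 0.0997 0.0762] yaw -171.9 q [ 0.14  0.51  0.4   1.47  0.   -0.  ]
(0.717, 0.1, 0.05, -172) -> [-0.021 -0.     0.262] turn 0.004
(0.717, 0.1, 0.015, -172) -> [-0.    0.    0.35] turn -0.0
```

View pics/w4.png

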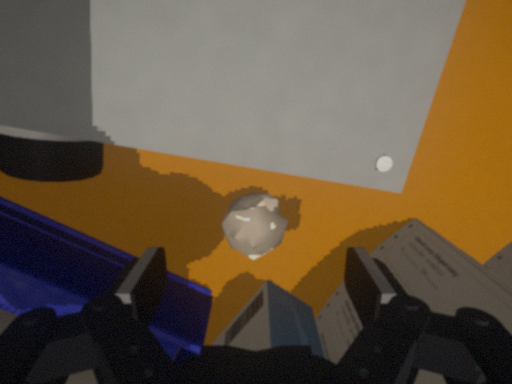

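```bash
python3 - <<'E'
from h import *
q=cams.get_image('wrist')
print(at_z(q,[[254,224]],.024), at_z(q,[[222,224],[286,224],[254,194],[254,257]],.024)[:,:2], proj(q,[[.717,.1,.034]]))
E
```

```text
[[0.72573613 0.10038522 0.024     ]] [[0.72889738 0.07832257]
 [0.72257155 0.12245049]
 [0.70390908 0.09728067]
 [0.75142327 0.1040389 ]] [[255.23583372 218.10154183]]
```

Call:
jog_arm([
  [-0.02, 0, 0.15],
  [-0.02, 0, 0.3],
  [-0.02, 0, 0.45],
  [-0.02, 0, 0.6],
  [-0.02, 0, 0.6],
], turn=[0, 0, 0, 0, 0])

```text
clock: 15.65
position: [0.7186, 0.1002, 0.0193]
tcp_rot: [-0.071, 0.997, -0.0, -0.001]
ft_force: [-1.4, -0.9, -1.1]
gripper_width: 1.0
```

Call:
jog_arm([
  [-0.05, 0, 0],
  [-0.05, 0, 0],
  [-0.05, 0, 0],
  [-0.05, 0, 0],
  [-0.05, 0, 0],
], turn=[0, 0, 0, 0, 0])

```text
clock: 16.07
position: [0.7249, 0.1012, 0.0213]
tcp_rot: [-0.071, 0.997, 0.0, 0.001]
ft_force: [0.1, -0.5, 0.9]
gripper_width: 1.001
```

Call:
jog_arm([
  [0, 0, 0],
  [0, 0, 0],
  [0, 0, 0],
  [0, 0, 0],
  [0, 0, 0],
], turn=[0, 0, 0, 0, 0], claw=255, force=25)

```text
clock: 16.48
position: [0.7246, 0.1011, 0.0208]
tcp_rot: [-0.071, 0.997, 0.0, 0.0]
ft_force: [-0.2, -0.3, 2.8]
gripper_width: 0.511
```

Call:
jog_arm([
  [0, 0, 0],
  [0, 0, 0],
  [0, 0, 0],
  [0, 0, 0],
  [0, 0, 0],
], turn=[0, 0, 0, 0, 0])

```text
clock: 16.9
position: [0.7246, 0.1011, 0.0207]
tcp_rot: [-0.071, 0.997, 0.0, 0.0]
ft_force: [-1.6, -0.1, 4.9]
gripper_width: 0.51
```

Call:
jog_arm([
  [0, 0, -0.1],
  [0, 0, -0.3],
  [0, 0, -0.5],
  [0, 0, -0.7],
  [0, 0, -0.9],
], turn=[0, 0, 0, 0, 0])

```text
clock: 17.32
position: [0.7242, 0.1011, 0.1113]
tcp_rot: [-0.071, 0.997, -0.0, -0.0]
ft_force: [1.0, -0.5, -0.5]
gripper_width: 0.507
```

Call:
jog_arm([
  [0.1, -0.1, -0.2],
  [0.22, -0.3, -0.4],
  [0.34, -0.5, -0.6],
  [0.46, -0.7, -0.8],
  [0.62, -0.9, -1],
], turn=[0, 0, 0, 0, 0])

```text
clock: 17.73
position: [0.6754, 0.0025, 0.2111]
tcp_rot: [-0.071, 0.997, -0.0, -0.0]
ft_force: [-0.8, 0.1, -0.6]
gripper_width: 0.508
```

Call:
jog_arm([
  [0.1, -0.2, 0],
  [0.22, -0.4, 0],
  [0.34, -0.6, 0],
  [0.46, -0.8, 0],
  [0.62, -1, 0],
], turn=[0, 0, 0, 0, 0])

```text
clock: 18.15
position: [0.6283, -0.1055, 0.2103]
tcp_rot: [-0.071, 0.997, 0.0, -0.0]
ft_force: [1.3, -0.2, -0.1]
gripper_width: 0.509
```

Call:
jog_arm([
  [0.1, -0.2, 0],
  [0.22, -0.4, 0],
  [0.34, -0.6, 0],
  [0.46, -0.8, 0],
  [0.62, -1, 0],
], turn=[0, 0, 0, 0, 0])

```text
clock: 18.57
position: [0.5812, -0.2132, 0.2103]
tcp_rot: [-0.071, 0.997, 0.0, -0.0]
ft_force: [0.8, -1.0, -0.6]
gripper_width: 0.506
```

Call:
jog_arm([
  [0.1, -0.2, 0],
  [0.22, -0.4, 0],
  [0.34, -0.6, 0],
  [0.46, -0.8, 0],
  [0.62, -1, 0],
], turn=[0, 0, 0, 0, 0])

```text
clock: 18.98
position: [0.534, -0.321, 0.2104]
tcp_rot: [-0.071, 0.997, 0.0, -0.0]
ft_force: [0.2, -0.0, -0.0]
gripper_width: 0.505
```

Call:
jog_arm([
  [0.1, -0.2, 0],
  [0.22, -0.4, 0],
  [0.34, -0.6, 0],
  [0.46, -0.8, 0],
  [0.62, -1, 0],
], turn=[0, 0, 0, 0, 0])

```text
clock: 19.4
position: [0.4868, -0.4287, 0.2103]
tcp_rot: [-0.071, 0.997, 0.0, -0.0]
ft_force: [0.4, -0.4, 0.2]
gripper_width: 0.511
```

```bash
python3 - <<'E'
from h import *
plan([(.488,-.432,.09,-172)])
E
```

```text
at [ 0.4868 -0.4287  0.2103] yaw -171.8 q [-0.72  0.33  0.42  1.66  0.   -0.86]
(0.488, -0.432, 0.09, -172) -> [-0.007 -0.034  1.203] turn 0.006
```

Call:
jog_arm([
  [0, 0, 0.25],
  [0, 0, 0.5],
  [0, 0, 0.75],
  [0, 0, 1],
  [0, 0, 1],
], turn=[0, 0, 0, 0, 0])

```text
clock: 19.82
position: [0.4852, -0.4264, 0.1048]
tcp_rot: [-0.071, 0.997, 0.003, -0.003]
ft_force: [-0.6, -0.3, -0.5]
gripper_width: 0.509
```

Call:
jog_arm([
  [0, 0, 0.1],
  [0, 0, 0.1],
  [0, 0, 0.1],
  [0, 0, 0.1],
  [0, 0, 0.1],
], turn=[0, 0, 0, 0, 0], claw=0)

```text
clock: 20.23
position: [0.4877, -0.4283, 0.1018]
tcp_rot: [-0.071, 0.997, -0.001, 0.001]
ft_force: [-0.5, -1.1, 0.0]
gripper_width: 0.998
```

Call:
jog_arm([
  [0, 0, -0.2],
  [0, 0, -0.4],
  [0, 0, -0.6],
  [0, 0, -0.8],
  [0, 0, -1],
], turn=[0, 0, 0, 0, 0])

```text
clock: 20.65
position: [0.4873, -0.428, 0.2023]
tcp_rot: [-0.071, 0.997, -0.0, 0.001]
ft_force: [-1.0, -0.3, -0.6]
gripper_width: 0.998
```

```bash
python3 - <<'E'
from h import *
plan([])
q=cams.get_image('wrist'); save(q,'w5.png')
E
```

```text
at [ 0.4873 -0.428   0.2023] yaw -171.8 q [-0.72  0.32  0.39  1.64  0.   -0.86]
```

View pics/w5.png

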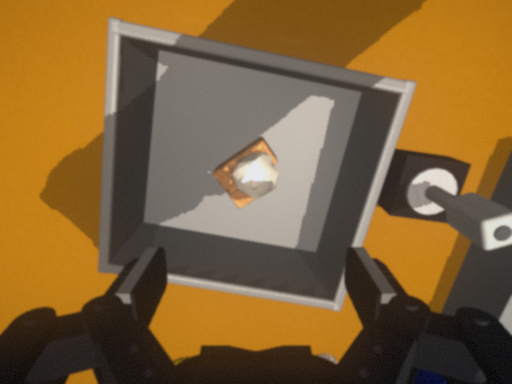

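Call:
jog_arm([
  [0, 0.2, -0.1],
  [-0.02, 0.4, -0.2],
  [-0.04, 0.6, -0.3],
  [-0.08, 0.8, -0.4],
  [-0.11, 0.9, -0.4],
], turn=[0, 0, 0, 0, 0])

```text
clock: 21.12
position: [0.4858, -0.3359, 0.2435]
tcp_rot: [-0.071, 0.997, -0.001, 0.002]
ft_force: [-1.1, 0.3, 0.6]
gripper_width: 1.0
```

Call:
jog_arm([
  [0, 0.2, 0],
  [-0.02, 0.4, 0],
  [-0.04, 0.6, 0],
  [-0.08, 0.8, 0],
  [-0.11, 0.9, 0],
], turn=[0, 0, 0, 0, 0])

```text
clock: 21.53
position: [0.4835, -0.2452, 0.2405]
tcp_rot: [-0.072, 0.997, -0.0, 0.0]
ft_force: [-0.6, 0.4, -0.2]
gripper_width: 0.997
```

Call:
jog_arm([
  [0, 0.2, 0],
  [-0.02, 0.4, 0],
  [-0.04, 0.6, 0],
  [-0.08, 0.8, 0],
  [-0.11, 0.9, 0],
], turn=[0, 0, 0, 0, 0])

```text
clock: 21.95
position: [0.4817, -0.1547, 0.2404]
tcp_rot: [-0.072, 0.997, -0.0, 0.0]
ft_force: [-0.1, -0.2, -0.0]
gripper_width: 0.998
```

Call:
jog_arm([
  [0, 0.2, 0],
  [-0.02, 0.4, 0],
  [-0.04, 0.6, 0],
  [-0.08, 0.8, 0],
  [-0.11, 0.9, 0],
], turn=[0, 0, 0, 0, 0])

```text
clock: 22.37
position: [0.4799, -0.0641, 0.2403]
tcp_rot: [-0.072, 0.997, 0.0, 0.0]
ft_force: [0.6, -0.2, 0.3]
gripper_width: 1.001
```

Call:
jog_arm([
  [0, 0.2, 0],
  [-0.02, 0.4, 0],
  [-0.04, 0.6, 0],
  [-0.08, 0.8, 0],
  [-0.11, 0.9, 0],
], turn=[0, 0, 0, 0, 0])

```text
clock: 22.78
position: [0.4782, 0.0265, 0.2403]
tcp_rot: [-0.072, 0.997, 0.0, 0.0]
ft_force: [-0.9, -0.1, -0.5]
gripper_width: 0.995
```

Call:
jog_arm([
  [0, 0.2, 0],
  [-0.02, 0.4, 0],
  [-0.04, 0.6, 0],
  [-0.08, 0.8, 0],
  [-0.11, 0.9, 0],
], turn=[-0.2, -0.4, -0.6, -0.8, -1])

```text
clock: 23.2
position: [0.4764, 0.1172, 0.2402]
tcp_rot: [-0.33, 0.944, 0.0, 0.0]
ft_force: [-0.4, -0.9, -0.4]
gripper_width: 0.997
```

```bash
python3 - <<'E'
from h import *
plan([])
q=cams.get_image('wrist'); save(q,'w6.png',k=1.5)
for t in ['dial','dial_pointer','plug']:
    for sc,b,r in find(t,q,2): print(t,sc,b,[np.round(v,1) for v in rect(r,q,.075 if t=='plug' else .085)[0]])
E
```

```text
at [0.4764 0.1172 0.2402] yaw -141.5 q [ 0.24 -0.05  0.05  1.67  0.   -0.43]
dial 0.88 [229, 149, 278, 202] [array([477.4, 116.8]), array([51.7, 50.6]), np.float64(9.1)]
dial_pointer 0.91 [232, 148, 280, 202] [array([477.4, 117.3]), array([52. , 51.9]), np.float64(5.1)]
plug 0.59 [12, 57, 99, 146] [array([541.6, -73.5]), array([63.1, 62.9]), np.float64(88.6)]
```

View pics/w6.png

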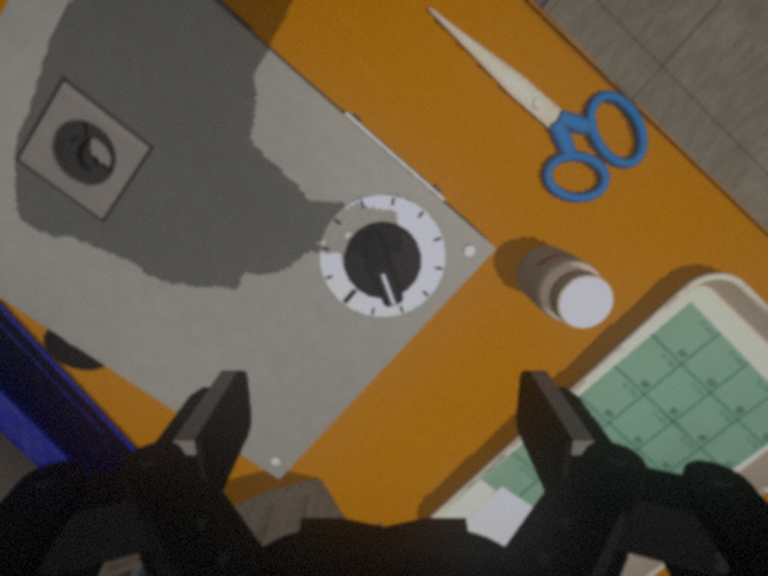

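```bash
python3 - <<'E'
from h import *
q=cams.get_image('wrist')
# refine white pointer by thresholding within black disc
import numpy as np
g=cv2.cvtColor(q['frame'],cv2.COLOR_RGB2GRAY); c=np.array([383,259])/1.5
v,u=np.mgrid[:384,:512]; rr=np.hypot(u-c[0],v-c[1])
m=(g>120)&(rr<23); n,l,st,ce=cv2.connectedComponentsWithStats(m.astype(np.uint8)); print(st[1:].tolist(),ce[1:].round(1).tolist())
f=lambda L,z:at_z(q,np.array(L)/1.5,z)[:,:2]
P=f([[384,274],[395,303]],.112); M=f([[356,289],[345,301]],.075); print(P,M)
D=np.array([.4774,.117])
for X in (P[0],P[1],P.mean(0),M[0],M[1]): d=X-D; print(np.degrees(np.arctan2(d[1],d[0])).round(1),np.hypot(*d).round(4))
d=P[1]-P[0]; print('line',np.degrees(np.arctan2(d[1],d[0])))
p=plug=rect(find('plug',q)[0][2],q,.075); print(p[0])
E
```

```text
[[255, 184, 7, 12, 37]] [[258.1, 189.4]]
[[0.47762535 0.11735721]
 [0.48823597 0.13436918]] [[0.50703322 0.11558036]
 [0.51896281 0.11484418]]
57.8 0.0004
58.0 0.0205
58.0 0.0104
-2.7 0.0297
-3.0 0.0416
line 58.04759958361497Traceback (most recent call last):
  File "<stdin>", line 13, in <module>
IndexError: list index out of range
```

Call:
jog_arm([
  [0, 0, 0.2],
  [-0.01, 0, 0.4],
  [-0.01, 0, 0.6],
  [-0.01, 0, 0.8],
  [-0.01, 0, 0.9],
], turn=[-0.2, -0.4, -0.65, -0.65, -0.65])

```text
clock: 23.92
position: [0.476, 0.1155, 0.148]
tcp_rot: [-0.481, 0.877, 0.0, -0.001]
ft_force: [-1.0, 0.5, -0.7]
gripper_width: 1.0
```

```bash
python3 - <<'E'
from h import *
plan([(.4774,.117,.089,-122)])
E
```

```text
at [0.476  0.1155 0.148 ] yaw -122.5 q [ 0.24 -0.07 -0.14  1.5  -0.   -0.77]
(0.4774, 0.117, 0.089, -122) -> [-0.02  -0.004  0.59 ] turn -0.016
```

Call:
jog_arm([
  [-0.01, 0, 0.2],
  [-0.01, 0, 0.4],
  [-0.01, 0, 0.58],
  [-0.01, 0, 0.58],
  [-0.01, 0, 0.58],
], turn=[0, 0, 0, 0, 0])

```text
clock: 24.33
position: [0.4769, 0.1169, 0.0923]
tcp_rot: [-0.481, 0.877, 0.0, -0.001]
ft_force: [0.1, 0.3, 0.9]
gripper_width: 1.0
```

Call:
jog_arm([
  [0, 0, 0],
  [0, 0, 0],
  [0, 0, 0],
  [0, 0, 0],
  [0, 0, 0],
], turn=[0, 0, 0, 0, 0], claw=255, force=25)

```text
clock: 24.75
position: [0.4774, 0.1175, 0.0928]
tcp_rot: [-0.482, 0.876, -0.0, 0.0]
ft_force: [1.1, 0.8, -0.1]
gripper_width: 0.302
```

Call:
jog_arm([
  [0, 0, 0],
  [0, 0, 0],
  [0, 0, 0],
  [0, 0, 0],
  [0, 0, 0],
], turn=[0, 0, 0, 0, 0])

```text
clock: 25.17
position: [0.4777, 0.1172, 0.0927]
tcp_rot: [-0.482, 0.876, -0.0, 0.0]
ft_force: [2.7, -3.3, 3.6]
gripper_width: 0.145
```

Call:
jog_arm([
  [0, 0, 0],
  [0, 0, 0],
  [0, 0, 0],
  [0, 0, 0],
  [0, 0, 0],
], turn=[0.2, 0.4, 0.6, 0.8, 1])

```text
clock: 25.58
position: [0.4778, 0.1172, 0.0927]
tcp_rot: [-0.236, 0.972, -0.0, 0.001]
ft_force: [3.6, -4.2, 4.8]
gripper_width: 0.144
```

Call:
jog_arm([
  [0, 0, 0],
  [0, 0, 0],
  [0, 0, 0],
  [0, 0, 0],
  [0, 0, 0],
], turn=[0.2, 0.4, 0.6, 0.8, 1])

```text
clock: 26.0
position: [0.4778, 0.1172, 0.0928]
tcp_rot: [0.023, 1.0, -0.0, 0.001]
ft_force: [3.8, -3.5, 3.2]
gripper_width: 0.143
```

Call:
jog_arm([
  [0, 0, 0],
  [0, 0, 0],
  [0, 0, 0],
  [0, 0, 0],
  [0, 0, 0],
], turn=[0.03, 0.03, 0.03, 0.03, 0.03])

```text
clock: 26.42
position: [0.4778, 0.1172, 0.0927]
tcp_rot: [0.028, 1.0, -0.0, 0.001]
ft_force: [4.5, -3.6, 4.0]
gripper_width: 0.143
```

Call:
jog_arm([
  [0, 0, 0],
  [0, 0, 0],
  [0, 0, 0],
  [0, 0, 0],
  [0, 0, 0],
], turn=[0, 0, 0, 0, 0], claw=0)

```text
clock: 26.83
position: [0.4769, 0.1176, 0.0921]
tcp_rot: [0.028, 1.0, 0.0, -0.0]
ft_force: [-0.5, -0.3, 0.0]
gripper_width: 0.845
```

Call:
jog_arm([
  [0, 0, -0.2],
  [0, 0, -0.4],
  [0, 0, -0.6],
  [0, 0, -0.8],
  [0, 0, -1],
], turn=[0, 0, 0, 0, 0])

```text
clock: 27.25
position: [0.4769, 0.1175, 0.1932]
tcp_rot: [0.028, 1.0, 0.0, -0.0]
ft_force: [1.1, -1.0, 0.3]
gripper_width: 1.001
```

```bash
python3 - <<'E'
from h import *
plan([])
q=cams.get_image('wrist'); c=proj(q,[[.4774,.117,.1]])[0].astype(int); print(c); print([f[:2] for f in find('dial',q)])
save(q,'w7.png',(max(c[0]-200,0),max(c[1]-90,0),c[0]+60,c[1]+60),3); print(max(c[0]-200,0),max(c[1]-90,0))
E
```

```text
at [0.4769 0.1175 0.1932] yaw 176.8 q [ 0.24 -0.06 -0.05  1.58  0.    0.3 ]
[254 192]
[(0.83, [224, 155, 283, 223])]
54 102
```

View pics/w7.png

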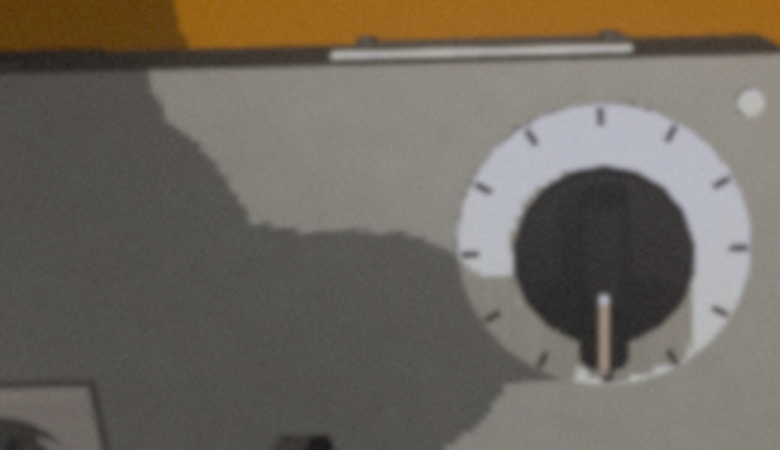

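Call:
jog_arm([
  [0, -0.2, -0.1],
  [0, -0.4, -0.2],
  [0, -0.6, -0.3],
  [0, -0.8, -0.4],
  [0, -0.91, -0.5],
], turn=[0, 0, 0, 0, 0])

```text
clock: 27.77
position: [0.4716, 0.0251, 0.2421]
tcp_rot: [0.029, 1.0, -0.0, -0.001]
ft_force: [0.6, 0.1, -0.2]
gripper_width: 0.993
```

Call:
jog_arm([
  [0, -0.2, 0],
  [0, -0.4, 0],
  [0, -0.6, 0],
  [0, -0.8, 0],
  [0, -0.91, 0],
], turn=[0, 0, 0, 0, 0])

```text
clock: 28.18
position: [0.4667, -0.0656, 0.2419]
tcp_rot: [0.029, 1.0, -0.0, -0.0]
ft_force: [0.3, 0.8, 0.2]
gripper_width: 1.001
```

Call:
jog_arm([
  [0, -0.2, 0],
  [0, -0.4, 0],
  [0, -0.6, 0],
  [0, -0.8, 0],
  [0, -0.91, 0],
], turn=[0, 0, 0, 0, 0])

```text
clock: 28.6
position: [0.4617, -0.1563, 0.2419]
tcp_rot: [0.029, 1.0, 0.0, -0.0]
ft_force: [0.2, -0.1, 0.6]
gripper_width: 1.0
```

Call:
jog_arm([
  [-0.1, -0.2, 0],
  [-0.2, -0.4, 0],
  [-0.2, -0.6, 0],
  [-0.2, -0.8, 0],
  [-0.2, -0.91, 0],
], turn=[0, 0, 0, 0, 0])

```text
clock: 29.02
position: [0.4767, -0.2483, 0.2417]
tcp_rot: [0.029, 1.0, 0.0, -0.0]
ft_force: [-0.1, 0.4, 0.7]
gripper_width: 0.999
```

```bash
python3 - <<'E'
from h import *
plan([])
q=cams.get_image('wrist')
for t in ['puller','puller_grip','puller_collar','stand_top']:
    for sc,b,r in find(t,q,2): print(t,sc,b,[np.round(v,1) for v in rect(r,q,.04)[0]])
c=proj(q,[[.482,-.248,.1]])[0].astype(int); print(c)
x0,y0=max(c[0]-90,0),max(c[1]-75,0); save(q,'w8.png',(x0,y0,x0+180,y0+150),4); print(x0,y0)
E
```

```text
at [ 0.4767 -0.2483  0.2417] yaw 176.7 q [-0.48  0.06  0.17  1.68 -0.   -0.42]
puller 0.36 [387, 194, 448, 246] [array([556.9, -56.8]), array([69.5, 67.8]), np.float64(88.3)]
puller_grip 0.9 [234, 146, 280, 213] [array([ 497.3, -247.9]), array([49.4, 78.3]), np.float64(86.7)]
puller_collar 0.93 [236, 146, 279, 207] [array([ 497.3, -247.9]), array([49.4, 78.3]), np.float64(86.8)]
stand_top 0.88 [230, 132, 285, 194] [array([ 479.5, -247.2]), array([71.2, 65.8]), np.float64(0.0)]
[255 181]
165 106
```

View pics/w8.png

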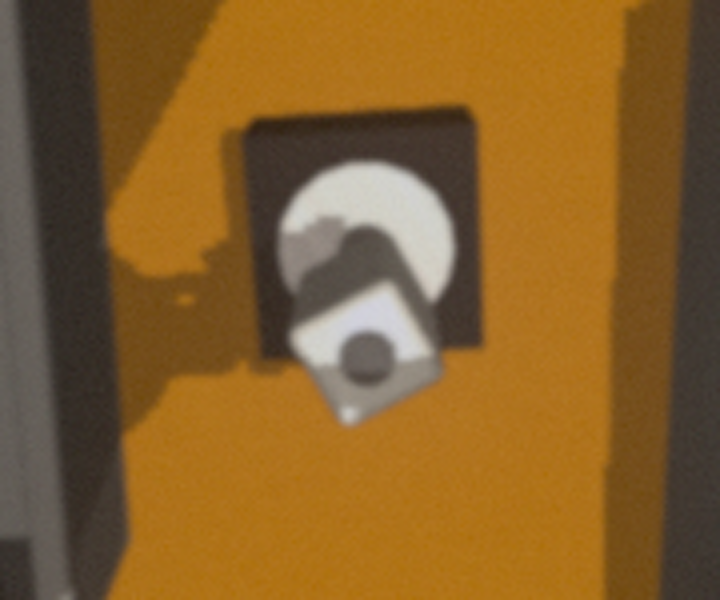

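```bash
python3 - <<'E'
from h import *
q=cams.get_image('wrist')
f=lambda L,z:at_z(q,np.array(L)/4+[165,106],z)[:,:2]
C=f([[292,338],[392,282],[442,375],[348,424]],.139); print(C.round(4),C.mean(0))
for i in range(4):
    d=C[(i+1)%4]-C[i]; print(np.degrees(np.arctan2(d[1],d[0])).round(1),np.hypot(*d).round(4))
print(f([[367,242]],.046),f([[367,357]],.139), f([[365,232]],.04))
E
```

```text
[[ 0.4776 -0.2607]
 [ 0.4666 -0.2392]
 [ 0.4876 -0.2296]
 [ 0.4976 -0.2501]] [ 0.48233252 -0.24490127]
117.1 0.0241
24.6 0.0231
-63.9 0.0228
-152.2 0.0226
[[ 0.48052889 -0.24463048]] [[ 0.48265748 -0.24523054]] [[ 0.47903093 -0.24509071]]
```

Call:
jog_arm([
  [-0.05, 0.03, 0],
  [-0.05, 0.03, 0],
  [-0.05, 0.03, 0],
  [-0.05, 0.03, 0.2],
  [-0.05, 0.03, 0.4],
], turn=[-0.2, -0.4, -0.6, -0.8, -0.98])

```text
clock: 29.73
position: [0.4825, -0.2436, 0.2031]
tcp_rot: [-0.229, 0.973, -0.001, 0.001]
ft_force: [0.2, -0.1, -0.1]
gripper_width: 0.998
```

Call:
jog_arm([
  [0, 0, 0.2],
  [0, 0, 0.2],
  [0, 0, 0.2],
  [0, 0, 0.2],
  [0, 0, 0.2],
], turn=[0, 0, 0, 0, 0])

```text
clock: 30.15
position: [0.4823, -0.2444, 0.184]
tcp_rot: [-0.226, 0.974, -0.001, 0.001]
ft_force: [0.4, -0.1, 0.3]
gripper_width: 0.998
```

```bash
python3 - <<'E'
from h import *
plan([(.4815,-.245,.095,-154)])
E
```

```text
at [ 0.4823 -0.2444  0.184 ] yaw -153.8 q [-0.47  0.05  0.04  1.56  0.   -0.93]
(0.4815, -0.245, 0.095, -154) -> [ 0.01  -0.002  0.89 ] turn 0.005
```

Call:
jog_arm([
  [0, 0, 0.2],
  [0.01, 0, 0.4],
  [0.01, 0, 0.6],
  [0.01, 0, 0.8],
  [0.01, 0, 0.89],
], turn=[0, 0, 0, 0, 0])

```text
clock: 30.57
position: [0.4805, -0.2446, 0.092]
tcp_rot: [-0.226, 0.974, 0.0, -0.0]
ft_force: [-0.3, 0.1, 0.0]
gripper_width: 0.998
```

Call:
jog_arm([
  [0, 0, 0],
  [0, 0, 0],
  [0, 0, 0],
  [0, 0, 0],
  [0, 0, 0],
], turn=[0, 0, 0, 0, 0])

```text
clock: 30.98
position: [0.4814, -0.2451, 0.0945]
tcp_rot: [-0.226, 0.974, -0.001, 0.001]
ft_force: [-0.0, -0.3, 0.6]
gripper_width: 1.0
```

Call:
jog_arm([
  [0, 0, 0],
  [0, 0, 0],
  [0, 0, 0],
  [0, 0, 0],
  [0, 0, 0],
], turn=[0, 0, 0, 0, 0], claw=255, force=60)

```text
clock: 31.4
position: [0.4809, -0.245, 0.0934]
tcp_rot: [-0.226, 0.974, -0.0, 0.0]
ft_force: [1.9, -4.1, -1.3]
gripper_width: 0.3
```

Call:
jog_arm([
  [0, 0, 0],
  [0, 0, 0],
  [0, 0, 0],
  [0, 0, 0],
  [0, 0, 0],
], turn=[0, 0, 0, 0, 0])

```text
clock: 31.82
position: [0.4807, -0.2448, 0.0931]
tcp_rot: [-0.226, 0.974, 0.0, -0.0]
ft_force: [-0.3, 0.3, -2.2]
gripper_width: 0.297
```

Call:
jog_arm([
  [0, 0, -0.1],
  [0, 0, -0.3],
  [0, 0, -0.5],
  [0, 0, -0.7],
  [0, 0, -0.9],
], turn=[0, 0, 0, 0, 0])

```text
clock: 32.23
position: [0.4808, -0.2448, 0.1851]
tcp_rot: [-0.226, 0.974, -0.0, 0.0]
ft_force: [0.7, -0.8, -1.3]
gripper_width: 0.292
```

Call:
jog_arm([
  [0, 0, -0.1],
  [0, 0, -0.2],
  [0, 0, -0.2],
  [0, 0, -0.2],
  [0, 0, -0.2],
], turn=[0, 0, 0, 0, 0])

```text
clock: 32.65
position: [0.4805, -0.2447, 0.2021]
tcp_rot: [-0.226, 0.974, 0.001, -0.001]
ft_force: [-0.2, 0.1, -2.6]
gripper_width: 0.293
```

```bash
python3 - <<'E'
from h import *
plan([])
p=cams.get_image('scene'); s=ctrl.sense(); P=s['position']
a=[proj(p,P+[0,0,d])[0].round(1) for d in (-.01,-.0553,-.0753,-.0893)]; print(a)
c=a[2].astype(int); save(p,'s3.png',(c[0]-25,c[1]-25,c[0]+25,c[1]+20),14)
q=cams.get_image('wrist'); save(q,'w9.png')
g=cv2.cvtColor(p['frame'],cv2.COLOR_RGB2GRAY)
for v in range(int(a[1][1])-2,int(a[3][1])+4): print(v,g[v,c[0]-12:c[0]+13].tolist())
E
```

```text
at [ 0.4805 -0.2447  0.2021] yaw -153.8 q [-0.47  0.05  0.08  1.6   0.   -0.93]
[array([293.2, 153.4]), array([292.5, 163. ]), array([292.1, 167.1]), array([291.9, 170. ])]
161 [89, 88, 93, 98, 104, 109, 124, 189, 247, 241, 219, 125, 118, 121, 128, 168, 238, 245, 231, 167, 161, 130, 141, 156, 176]
162 [93, 88, 88, 86, 92, 94, 95, 140, 210, 244, 239, 144, 145, 146, 152, 162, 208, 246, 233, 180, 178, 155, 163, 179, 189]
163 [90, 92, 91, 91, 86, 88, 84, 89, 126, 177, 204, 178, 215, 150, 149, 145, 154, 177, 174, 184, 178, 146, 162, 182, 190]
164 [91, 92, 90, 89, 90, 91, 89, 86, 84, 97, 125, 135, 167, 138, 137, 119, 117, 118, 121, 151, 153, 132, 159, 179, 185]
165 [90, 91, 91, 93, 90, 89, 92, 88, 95, 111, 114, 106, 120, 117, 107, 86, 87, 92, 101, 112, 122, 131, 157, 147, 165]
166 [91, 91, 90, 90, 90, 87, 90, 90, 99, 132, 133, 112, 114, 117, 115, 125, 99, 90, 89, 84, 88, 99, 114, 113, 129]
167 [90, 89, 90, 91, 91, 91, 90, 88, 92, 103, 102, 110, 117, 113, 98, 99, 91, 89, 90, 86, 87, 88, 88, 90, 91]
168 [90, 91, 88, 88, 93, 90, 87, 88, 86, 91, 93, 114, 119, 112, 91, 85, 87, 87, 89, 91, 89, 87, 89, 88, 85]
169 [91, 103, 90, 91, 89, 91, 90, 91, 89, 88, 88, 100, 111, 102, 88, 88, 89, 92, 87, 91, 91, 89, 91, 91, 89]
170 [105, 108, 99, 90, 91, 89, 90, 91, 89, 91, 91, 93, 93, 90, 87, 92, 90, 88, 90, 91, 86, 88, 89, 88, 87]
171 [107, 106, 90, 91, 91, 90, 89, 89, 91, 89, 90, 91, 89, 88, 87, 92, 86, 88, 91, 90, 91, 89, 90, 90, 91]
172 [107, 107, 102, 89, 90, 90, 89, 89, 92, 91, 93, 89, 92, 92, 86, 92, 90, 92, 91, 89, 90, 90, 91, 92, 88]
173 [108, 105, 105, 89, 92, 89, 93, 90, 89, 88, 89, 92, 91, 89, 93, 89, 91, 90, 88, 92, 89, 90, 91, 91, 88]
```

View pics/s3.png

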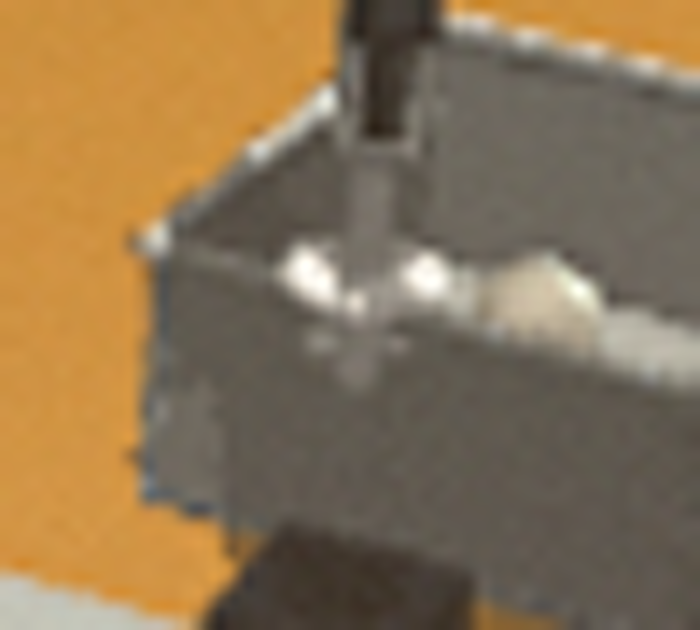

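Call:
jog_arm([
  [-0.12, 0.12, 0],
  [-0.25, 0.25, 0],
  [-0.38, 0.38, 0],
  [-0.51, 0.5, 0],
  [-0.64, 0.63, 0],
], turn=[0, 0, 0, 0, 0])

```text
clock: 33.17
position: [0.5104, -0.1593, 0.2024]
tcp_rot: [-0.226, 0.974, 0.0, -0.001]
ft_force: [0.5, -0.3, -1.2]
gripper_width: 0.294
```

Call:
jog_arm([
  [-0.12, 0.12, 0],
  [-0.25, 0.25, 0],
  [-0.38, 0.38, 0],
  [-0.51, 0.5, 0],
  [-0.64, 0.63, 0],
], turn=[0, 0, 0, 0, 0])

```text
clock: 33.58
position: [0.5401, -0.0745, 0.2025]
tcp_rot: [-0.226, 0.974, 0.0, -0.001]
ft_force: [-0.3, 0.2, -1.0]
gripper_width: 0.298
```

Call:
jog_arm([
  [0, 0, 0],
  [0, 0, 0],
  [0, 0, 0],
  [0, 0, 0],
  [0, 0, 0],
], turn=[-0.2, -0.4, -0.6, -0.8, -1])

```text
clock: 34.0
position: [0.5399, -0.0752, 0.2024]
tcp_rot: [-0.473, 0.881, 0.0, -0.001]
ft_force: [0.5, -0.6, -1.9]
gripper_width: 0.294
```

Call:
jog_arm([
  [0, 0, 0],
  [0, 0, 0],
  [0, 0, 0],
  [0, 0, 0],
  [0, 0, 0],
], turn=[-0.2, -0.4, -0.6, -0.8, -1])

```text
clock: 34.42
position: [0.5399, -0.0753, 0.2024]
tcp_rot: [-0.685, 0.729, 0.001, -0.0]
ft_force: [-0.3, 0.6, -2.4]
gripper_width: 0.298
```

Call:
jog_arm([
  [0, 0, 0],
  [0, 0, 0],
  [0, 0, 0],
  [0, 0, 0],
  [0, 0, 0],
], turn=[-0.2, -0.4, -0.6, -0.8, -1])

```text
clock: 34.83
position: [0.5399, -0.0752, 0.2024]
tcp_rot: [0.85, -0.527, -0.001, 0.0]
ft_force: [-0.2, -0.4, -2.0]
gripper_width: 0.297
```

Call:
jog_arm([
  [0, 0, 0],
  [0, 0, 0],
  [0, 0, 0],
  [0, 0, 0],
  [0, 0, 0],
], turn=[-0.2, -0.4, -0.6, -0.8, -1])

```text
clock: 35.25
position: [0.5399, -0.0753, 0.2024]
tcp_rot: [0.957, -0.289, -0.001, 0.0]
ft_force: [-0.2, 0.6, -2.3]
gripper_width: 0.298
```

```bash
python3 - <<'E'
from h import *
plan([(.5418,-.0745,.2,-32)])
q=cams.get_image('wrist'); save(q,'w10.png',k=1.5)
P=ctrl.sense()['position']
print('collar top expected',proj(q,P-[0,0,.0493]),'plug expected',proj(q,[[.5418,-.0745,.075]]))
for t in ['plug','plug_mouth','puller_collar']:
    for sc,b,r in find(t,q,2): print(t,sc,b,[np.round(v,1) for v in rect(r,q,.075 if t[1]=='l' else .15)[0]])
E
```

```text
at [ 0.5399 -0.0753  0.2024] yaw -33.5 q [-0.14  0.07  0.1   1.6   0.   -2.69]
(0.5418, -0.0745, 0.2, -32) -> [ 0.012 -0.017  0.024] turn -0.051
collar top expected [[255.48899648 213.60326574]] plug expected [[253.55447334 179.37124962]]
plug 0.7 [210, 134, 299, 194] [array([543.3, -76.3]), array([61. , 60.7]), np.float64(88.1)]
plug 0.3 [0, 0, 384, 366] [array([557.2,   9.5]), array([320.5, 275. ]), np.float64(88.3)]
plug_mouth 0.62 [209, 133, 296, 196] [array([542.8, -75.7]), array([61.9, 62.2]), np.float64(88.3)]
plug_mouth 0.48 [0, 331, 28, 380] [array([516. , 261.7]), array([31.1, 69.8]), np.float64(42.4)]
puller_collar 0.86 [217, 178, 290, 331] [array([507.6, -53.3]), array([ 51.3, 127.2]), np.float64(57.6)]
```

View pics/w10.png

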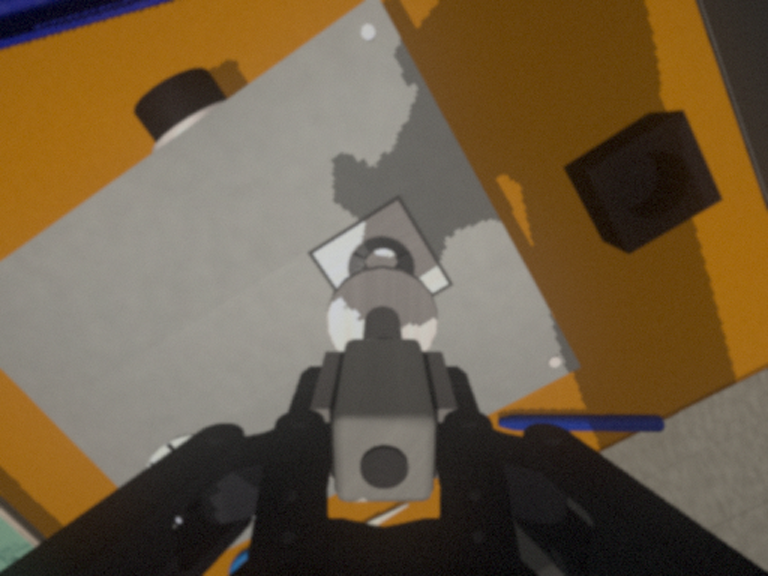

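Call:
jog_arm([
  [0.01, -0.02, 0.1],
  [0.01, -0.02, 0.2],
  [0.01, -0.02, 0.3],
  [0.01, -0.02, 0.35],
  [0.01, -0.02, 0.35],
], turn=[0, 0, 0, 0, 0])

```text
clock: 35.87
position: [0.5412, -0.0741, 0.1661]
tcp_rot: [0.957, -0.291, -0.002, 0.0]
ft_force: [0.5, -0.2, -1.6]
gripper_width: 0.301
```

Call:
jog_arm([
  [0, 0, 0.03],
  [0, 0, 0.06],
  [0, 0, 0.09],
  [0, 0, 0.12],
  [0, 0, 0.15],
], turn=[0, 0, 0, 0, 0])

```text
clock: 36.28
position: [0.5422, -0.0742, 0.1531]
tcp_rot: [0.957, -0.291, 0.0, -0.0]
ft_force: [1.0, -0.7, -2.0]
gripper_width: 0.297
```

```bash
python3 - <<'E'
from h import *
plan([(.542,-.0745,.144,-32)]); s=ctrl.sense(); print(s['ft_force'],s['moment'])
E
```

```text
at [ 0.5422 -0.0742  0.1531] yaw -33.8 q [-0.14  0.06  0.    1.51  0.   -2.69]
(0.542, -0.0745, 0.144, -32) -> [-0.     0.003  0.091] turn -0.061
[ 1.03240717 -0.74179375 -1.96414266] [-0.03224461  0.04895783  0.04331374]
```

Call:
jog_arm([
  [0, 0, 0.01],
  [0, 0, 0.02],
  [0, 0, 0.03],
  [0, 0, 0.04],
  [0, 0, 0.05],
], turn=[0, 0, 0, 0, 0])

```text
clock: 36.7
position: [0.5422, -0.0742, 0.1483]
tcp_rot: [0.957, -0.291, 0.0, -0.0]
ft_force: [-0.2, 0.4, -2.0]
gripper_width: 0.3
```

Call:
jog_arm([
  [0, 0, 0.01],
  [0, 0, 0.02],
  [0, 0, 0.03],
  [0, 0, 0.04],
  [0, 0, 0.04],
], turn=[0, 0, 0, 0, 0])

```text
clock: 37.12
position: [0.5422, -0.0742, 0.1444]
tcp_rot: [0.957, -0.291, 0.0, -0.0]
ft_force: [0.5, 0.9, -0.6]
gripper_width: 0.297
```

Call:
jog_arm([
  [0, 0, 0.01],
  [0, 0, 0.015],
  [0, 0, 0.02],
  [0, 0, 0.026],
  [0, 0, 0.032],
], turn=[0.2, 0.4, 0.6, 0.8, 1])

```text
clock: 37.53
position: [0.5425, -0.0741, 0.1416]
tcp_rot: [0.847, -0.531, 0.0, -0.0]
ft_force: [0.6, 0.5, 2.2]
gripper_width: 0.296
```

Call:
jog_arm([
  [0, 0, 0.005],
  [0, 0, 0.01],
  [0, 0, 0.016],
  [0, 0, 0.021],
  [0, 0, 0.027],
], turn=[0.2, 0.4, 0.6, 0.8, 1])

```text
clock: 37.95
position: [0.5424, -0.0742, 0.1388]
tcp_rot: [-0.681, 0.732, -0.0, 0.0]
ft_force: [0.1, 1.0, -0.2]
gripper_width: 0.299
```

```bash
python3 - <<'E'
from h import *
plan([]); s=ctrl.sense(); print(s['ft_force'].round(2),s['moment'].round(3))
E
```

```text
at [ 0.5424 -0.0742  0.1388] yaw -94.1 q [-0.14  0.06 -0.03  1.48  0.   -1.63]
[ 0.15  1.01 -0.18] [ 0.035 -0.056  0.032]
```

Call:
jog_arm([
  [0, 0, 0.005],
  [0, 0, 0.01],
  [0, 0, 0.016],
  [0, 0, 0.021],
  [0, 0, 0.027],
], turn=[0.2, 0.4, 0.6, 0.8, 1])

```text
clock: 38.37
position: [0.5423, -0.0742, 0.1359]
tcp_rot: [-0.468, 0.884, -0.0, 0.0]
ft_force: [0.3, -0.6, -0.8]
gripper_width: 0.298
```

Call:
jog_arm([
  [0, 0, 0.005],
  [0, 0, 0.01],
  [0, 0, 0.016],
  [0, 0, 0.021],
  [0, 0, 0.027],
], turn=[0.2, 0.4, 0.6, 0.8, 1])

```text
clock: 38.78
position: [0.5422, -0.0743, 0.1331]
tcp_rot: [-0.224, 0.975, -0.0, 0.0]
ft_force: [0.4, 0.1, -1.4]
gripper_width: 0.302
```

Call:
jog_arm([
  [0, 0, 0.005],
  [0, 0, 0.01],
  [0, 0, 0.016],
  [0, 0, 0.021],
  [0, 0, 0.027],
], turn=[0.2, 0.4, 0.6, 0.8, 1])

```text
clock: 39.2
position: [0.5422, -0.0743, 0.1304]
tcp_rot: [0.036, 0.999, -0.0, 0.0]
ft_force: [0.6, -0.9, -1.0]
gripper_width: 0.299
```

```bash
python3 - <<'E'
from h import *
plan([]); s=ctrl.sense(); print(s['ft_force'].round(2),s['moment'].round(3))
E
```

```text
at [ 0.5422 -0.0743  0.1304] yaw 175.9 q [-0.14  0.07 -0.04  1.46 -0.   -0.06]
[ 0.61 -0.87 -0.96] [-0.066 -0.045  0.002]
```

Call:
jog_arm([
  [0, 0, 0.005],
  [0, 0, 0.01],
  [0, 0, 0.016],
  [0, 0, 0.02],
  [0, 0, 0.025],
], turn=[0.2, 0.4, 0.6, 0.8, 0.9])

```text
clock: 39.62
position: [0.5422, -0.0742, 0.1279]
tcp_rot: [0.269, 0.963, -0.0, 0.0]
ft_force: [-1.9, 0.2, 5.1]
gripper_width: 0.297
```

Call:
jog_arm([
  [0, 0, 0.002],
  [0, 0, 0.004],
  [0, 0, 0.006],
  [0, 0, 0.01],
  [0, 0, 0.01],
], turn=[0.1, 0.2, 0.3, 0.4, 0.4])

```text
clock: 40.03
position: [0.5421, -0.074, 0.1279]
tcp_rot: [0.367, 0.93, 0.0, 0.0]
ft_force: [-1.0, 1.5, 6.3]
gripper_width: 0.303
```

```bash
python3 - <<'E'
from h import *
plan([]); s=ctrl.sense(); print(s['ft_force'].round(2),s['moment'].round(3))
E
```

```text
at [ 0.5421 -0.074   0.1279] yaw 137.0 q [-0.14  0.06 -0.05  1.46  0.    0.61]
[-0.99  1.46  6.26] [0.382 0.517 0.033]
```

Call:
jog_arm([
  [0, 0, 0],
  [0, 0, 0],
  [0, 0, 0],
  [0, 0, 0],
  [0, 0, 0],
], turn=[0.1, 0.2, 0.3, 0.4, 0.4])

```text
clock: 40.45
position: [0.5424, -0.0738, 0.1279]
tcp_rot: [0.462, 0.887, 0.001, 0.0]
ft_force: [-1.2, 1.9, 5.3]
gripper_width: 0.299
```

```bash
python3 - <<'E'
from h import *
plan([]); s=ctrl.sense(); print(s['ft_force'].round(2),s['moment'].round(3))
E
```

```text
at [ 0.5424 -0.0738  0.1279] yaw 125.0 q [-0.14  0.06 -0.05  1.46  0.    0.82]
[-1.24  1.89  5.27] [ 0.638  0.251 -0.006]
```

Call:
jog_arm([
  [0, 0, 0],
  [0, 0, 0],
  [0, 0, 0],
  [0, 0, 0],
  [0, 0, 0],
], turn=[0.05, 0.1, 0.15, 0.2, 0.2])

```text
clock: 40.87
position: [0.5423, -0.0738, 0.1279]
tcp_rot: [0.507, 0.862, 0.001, 0.0]
ft_force: [-2.8, 2.1, 6.0]
gripper_width: 0.295
```

```bash
python3 - <<'E'
from h import *
s=ctrl.sense(); print(np.degrees(yaw_of(s)),s['ft_force'].round(2),s['moment'].round(3))
E
```

```text
119.10812025723946 [-2.81  2.13  6.03] [0.731 0.353 0.223]
```

Call:
jog_arm([
  [0, 0, 0],
  [0, 0, 0],
  [0, 0, 0],
  [0, 0, 0],
  [0, 0, 0],
], turn=[0.05, 0.1, 0.1, 0.1, 0.1])

```text
clock: 41.28
position: [0.5422, -0.0739, 0.1278]
tcp_rot: [0.528, 0.849, 0.001, 0.0]
ft_force: [-3.5, 0.9, 4.8]
gripper_width: 0.296
```

Call:
jog_arm([
  [0, 0, -0.03],
  [0, 0, -0.06],
  [0, 0, -0.09],
  [0, 0, -0.12],
  [0, 0, -0.15],
], turn=[0, 0, 0, 0, 0])

```text
clock: 41.7
position: [0.5421, -0.074, 0.1417]
tcp_rot: [0.529, 0.849, 0.0, -0.0]
ft_force: [2.6, 2.5, -8.4]
gripper_width: 0.295
```

Call:
jog_arm([
  [0, 0, -0.03],
  [0, 0, -0.06],
  [0, 0, -0.09],
  [0, 0, -0.12],
  [0, 0, -0.15],
], turn=[0, 0, 0, 0, 0])

```text
clock: 42.12
position: [0.5421, -0.0741, 0.1571]
tcp_rot: [0.529, 0.849, 0.0, -0.0]
ft_force: [2.6, 2.6, -8.4]
gripper_width: 0.296
```

Call:
jog_arm([
  [0, 0, -0.06],
  [0, 0, -0.12],
  [0, 0, -0.18],
  [0, 0, -0.24],
  [0, 0, -0.3],
], turn=[0, 0, 0, 0, 0])

```text
clock: 42.53
position: [0.5419, -0.0747, 0.1879]
tcp_rot: [0.529, 0.849, -0.0, 0.0]
ft_force: [0.5, 1.1, -5.5]
gripper_width: 0.294
```

Call:
jog_arm([
  [0, 0, 0],
  [0, 0, 0],
  [0, 0, 0],
  [0, 0, 0],
  [0, 0, 0],
], turn=[0, 0, 0, 0, 0])

```text
clock: 42.95
position: [0.5419, -0.0742, 0.1864]
tcp_rot: [0.529, 0.849, -0.0, -0.0]
ft_force: [0.7, 0.7, -4.9]
gripper_width: 0.295
```

```bash
python3 - <<'E'
from h import *
plan([(.5,.437,.2,90)]); s=ctrl.sense(); print(s['ft_force'].round(2),s['moment'].round(3))
for n in ('top','wrist','scene'):
  p=cams.get_image(n)
  for t in ('plug','collector'): print(n,t,[(f[0],f[1],[np.round(v,1) for v in rect(f[2],p,.075+.06*(t=='plug'))[0]]) for f in find(t,p,2)])
E
```

```text
at [ 0.5419 -0.0742  0.1864] yaw 116.2 q [-0.14  0.07  0.07  1.57 -0.    0.98]
(0.5, 0.437, 0.2, 90) -> [ 4.774  1.877 -0.136] turn 0.872
[ 0.66  0.7  -4.94] [-0.047  0.002 -0.02 ]
top plug []
top collector [(0.82, [205, 137, 281, 224], [array([556.6,  61.8]), array([215.9, 279. ]), np.float64(89.5)])]
wrist plug [(0.92, [194, 145, 316, 237], [array([541.1, -71.2]), array([67.8, 62. ]), np.float64(85.0)])]
wrist collector []
scene plug []
scene collector [(0.82, [201, 178, 296, 246], [array([532.7,  44.4]), array([411.7, 311.9]), np.float64(89.4)])]
```

Call:
jog_arm([
  [0, 0, -0.13],
  [0, 0, -0.26],
  [0, 0, -0.39],
  [0, 0, -0.52],
  [0, 0, -0.65],
], turn=[0, 0, 0, 0, 0], claw=255, force=80)

```text
clock: 43.82
position: [0.5421, -0.0742, 0.2525]
tcp_rot: [0.529, 0.849, 0.0, 0.0]
ft_force: [-0.2, -0.6, -5.4]
gripper_width: 0.3
```

Call:
jog_arm([
  [0.06, 0.02, 0],
  [0.2, 0.07, 0],
  [0.36, 0.13, 0],
  [0.52, 0.18, 0],
  [0.68, 0.24, 0],
], turn=[0, 0, 0, 0, 0])

```text
clock: 44.23
position: [0.5333, -0.0016, 0.251]
tcp_rot: [0.529, 0.849, -0.0, -0.0]
ft_force: [-1.0, -0.3, -5.7]
gripper_width: 0.295
```

Call:
jog_arm([
  [0.14, 0.05, 0],
  [0.28, 0.1, 0],
  [0.42, 0.15, 0],
  [0.55, 0.2, 0],
  [0.68, 0.24, 0],
], turn=[0, 0, 0, 0, 0])

```text
clock: 44.65
position: [0.5249, 0.0702, 0.2509]
tcp_rot: [0.529, 0.849, -0.0, -0.0]
ft_force: [0.8, -0.0, -5.2]
gripper_width: 0.294
```

Call:
jog_arm([
  [0.14, 0.05, 0],
  [0.28, 0.1, 0],
  [0.42, 0.15, 0],
  [0.55, 0.2, 0],
  [0.68, 0.24, 0],
], turn=[0, 0, 0, 0, 0])

```text
clock: 45.07
position: [0.5164, 0.1418, 0.2509]
tcp_rot: [0.529, 0.849, -0.0, -0.0]
ft_force: [-0.2, 0.3, -4.4]
gripper_width: 0.295
```

Call:
jog_arm([
  [0.14, 0.05, 0],
  [0.28, 0.1, 0],
  [0.42, 0.15, 0],
  [0.55, 0.2, 0],
  [0.68, 0.24, 0],
], turn=[0, 0, 0, 0, 0])

```text
clock: 45.48
position: [0.508, 0.2134, 0.2512]
tcp_rot: [0.529, 0.849, -0.0, -0.0]
ft_force: [0.6, 0.2, -5.1]
gripper_width: 0.294
```

Call:
jog_arm([
  [0.14, 0.05, 0],
  [0.28, 0.1, 0],
  [0.42, 0.15, 0],
  [0.55, 0.2, 0],
  [0.68, 0.24, 0],
], turn=[0, 0, 0, 0, 0])

```text
clock: 45.9
position: [0.4997, 0.2852, 0.2515]
tcp_rot: [0.529, 0.849, -0.0, -0.0]
ft_force: [0.4, 1.0, -5.5]
gripper_width: 0.29
```

Call:
jog_arm([
  [0.14, 0.05, 0],
  [0.28, 0.1, 0],
  [0.42, 0.15, 0],
  [0.55, 0.2, 0],
  [0.68, 0.24, 0],
], turn=[0, 0, 0, 0, 0])

```text
clock: 46.32
position: [0.4914, 0.357, 0.2516]
tcp_rot: [0.529, 0.849, -0.0, -0.0]
ft_force: [0.1, -0.6, -4.5]
gripper_width: 0.297
```

Call:
jog_arm([
  [0.16, 0.06, 0],
  [0.3, 0.11, 0],
  [0.45, 0.16, 0],
  [0.6, 0.21, 0],
  [0.68, 0.24, 0],
], turn=[0, 0, 0, 0, 0])

```text
clock: 46.73
position: [0.4825, 0.4292, 0.2513]
tcp_rot: [0.528, 0.849, -0.0, -0.0]
ft_force: [-0.6, 0.3, -5.5]
gripper_width: 0.295
```

```bash
python3 - <<'E'
from h import *
plan([(.48,.43,.11,116)]); s=ctrl.sense(); print(s['ft_force'].round(2),s['moment'].round(3))
p=cams.get_image('top')
for t in ('pan_floor','tablet_bottle_mid'): print(t,[(f[0],f[1],[np.round(v,1) for v in rect(f[2],p,.02 if t[0]=='p' else .088)[0]]) for f in find(t,p,2)])
q=cams.get_image('wrist'); print([(f[0],f[1],[np.round(v,1) for v in rect(f[2],q,s['position'][2]-.053)[0]]) for f in find('plug',q,2)])
E
```

```text
at [0.4825 0.4292 0.2513] yaw 116.2 q [0.73 0.34 0.52 1.74 0.   1.84]
(0.48, 0.43, 0.11, 116) -> [ 0.018 -0.019  1.413] turn 0.007
[-0.56  0.33 -5.53] [-0.046 -0.005 -0.039]
pan_floor [(0.79, [92, 138, 161, 254], [array([514.7, 440. ]), array([226.1, 377.8]), np.float64(88.1)])]
tablet_bottle_mid [(0.59, [176, 218, 195, 233], [array([417.1, 231.9]), array([42.4, 49.1]), np.float64(0.8)]), (0.39, [95, 188, 119, 205], [array([511.2, 478.2]), array([80.1, 48.3]), np.float64(36.8)])]
[(0.62, [194, 146, 314, 237], [array([482.4, 430.3]), array([66.8, 62.9]), np.float64(85.8)]), (0.29, [122, 318, 284, 384], [array([524., 324.]), array([22.6, 51.2]), np.float64(89.3)])]
```

Call:
jog_arm([
  [0, 0, 0.2],
  [0, 0, 0.4],
  [0, 0, 0.6],
  [0, 0, 0.8],
  [0, 0, 1],
], turn=[0, 0, 0, 0, 0])

```text
clock: 47.4
position: [0.4833, 0.4261, 0.1513]
tcp_rot: [0.529, 0.848, 0.0, 0.0]
ft_force: [0.9, 0.2, -5.6]
gripper_width: 0.294
```

Call:
jog_arm([
  [0, 0, 0.1],
  [0, 0, 0.2],
  [0, 0, 0.3],
  [0, 0, 0.38],
  [0, 0, 0.45],
], turn=[0, 0, 0, 0, 0])

```text
clock: 47.82
position: [0.4832, 0.4271, 0.1066]
tcp_rot: [0.529, 0.849, 0.0, 0.0]
ft_force: [-0.1, -0.1, -4.6]
gripper_width: 0.296
```

Call:
jog_arm([
  [0, 0, 0.01],
  [0, 0, 0.02],
  [0, 0, 0.03],
  [0, 0, 0.04],
  [0, 0, 0.05],
], turn=[0, 0, 0, 0, 0])

```text
clock: 48.23
position: [0.4832, 0.4273, 0.1023]
tcp_rot: [0.529, 0.849, 0.0, 0.0]
ft_force: [1.1, 0.4, -5.6]
gripper_width: 0.296
```

Call:
jog_arm([
  [0, 0, 0.005],
  [0, 0, 0.01],
  [0, 0, 0.01],
  [0, 0, 0.01],
  [0, 0, 0.01],
], turn=[0, 0, 0, 0, 0])

```text
clock: 48.65
position: [0.4831, 0.4271, 0.1008]
tcp_rot: [0.529, 0.849, 0.0, 0.0]
ft_force: [0.5, 0.8, -5.9]
gripper_width: 0.297
```

Call:
jog_arm([
  [0, 0, 0.004],
  [0, 0, 0.008],
  [0, 0, 0.01],
  [0, 0, 0.01],
  [0, 0, 0.01],
], turn=[0, 0, 0, 0, 0])

```text
clock: 49.07
position: [0.483, 0.4271, 0.0998]
tcp_rot: [0.529, 0.849, 0.0, 0.0]
ft_force: [0.3, -0.6, -4.4]
gripper_width: 0.292
```

Call:
jog_arm([
  [0, 0, 0.004],
  [0, 0, 0.008],
  [0, 0, 0.01],
  [0, 0, 0.01],
  [0, 0, 0.01],
], turn=[0, 0, 0, 0, 0])

```text
clock: 49.48
position: [0.4831, 0.4271, 0.0997]
tcp_rot: [0.529, 0.849, 0.0, 0.0]
ft_force: [-3.5, -3.0, 5.3]
gripper_width: 0.293
```

Call:
jog_arm([
  [0, 0, 0],
  [0, 0, 0],
  [0, 0, 0],
  [0, 0, 0],
  [0, 0, 0],
], turn=[0, 0, 0, 0, 0], claw=0)

```text
clock: 49.9
position: [0.4831, 0.4272, 0.0986]
tcp_rot: [0.529, 0.849, -0.0, -0.0]
ft_force: [0.0, 0.1, 0.6]
gripper_width: 0.975
```

Call:
jog_arm([
  [0, 0, 0],
  [0, 0, 0],
  [0, 0, 0],
  [0, 0, 0],
  [0, 0, 0],
], turn=[0, 0, 0, 0, 0])

```text
clock: 50.32
position: [0.483, 0.4271, 0.0988]
tcp_rot: [0.529, 0.849, 0.0, 0.0]
ft_force: [-0.4, -0.0, -0.4]
gripper_width: 1.002
```

Call:
jog_arm([
  [0, 0, -0.15],
  [0, 0, -0.3],
  [0, 0, -0.5],
  [0, 0, -0.7],
  [0, 0, -0.9],
], turn=[0, 0, 0, 0, 0])

```text
clock: 50.73
position: [0.4829, 0.427, 0.1897]
tcp_rot: [0.529, 0.849, -0.0, -0.0]
ft_force: [1.0, 0.6, 0.4]
gripper_width: 0.997
```

Call:
jog_arm([
  [-0.2, 0, -0.1],
  [-0.4, 0, -0.2],
  [-0.6, 0, -0.4],
  [-0.8, 0, -0.4],
  [-1, 0, -0.4],
], turn=[0, 0, 0, 0, 0])

```text
clock: 51.15
position: [0.5279, 0.3368, 0.2303]
tcp_rot: [0.529, 0.849, 0.001, 0.001]
ft_force: [-0.5, -0.2, -1.2]
gripper_width: 0.999
```

Call:
jog_arm([
  [0, 0, 0],
  [0, 0, 0],
  [0, 0, 0],
  [0, 0, 0],
  [0, 0, 0],
], turn=[0, 0, 0, 0, 0])

```text
clock: 51.57
position: [0.5267, 0.3381, 0.2286]
tcp_rot: [0.528, 0.849, -0.0, -0.0]
ft_force: [0.1, 0.1, 0.4]
gripper_width: 0.999
```

```bash
python3 - <<'E'
from h import *
plan([]); s=ctrl.sense(); print(s['ft_force'].round(2))
for n in ('top','wrist','scene'):
  p=cams.get_image(n); print(n,'exp: plugtop',proj(p,[[.483,.427,.047]]).round(0),'griptop',proj(p,[[.483,.427,.146]]).round(0))
  for t,z in (('plug',.047),('puller',.1),('puller_grip',.146),('offcut_b_mid',.03),('paper_b_mid',.05),('dial',.1),('tablet_bottle_mid',.088)): print(t,[(f[0],f[1],[np.round(v) for v in rect(f[2],p,z)[0]]) for f in find(t,p,2)])
E
```

```text
at [0.5267 0.3381 0.2286] yaw 116.2 q [0.57 0.28 0.39 1.68 0.   1.68]
[0.07 0.1  0.36]
top exp: plugtop [[128. 203.]] griptop [[116. 199.]]
plug []
puller []
puller_grip []
offcut_b_mid [(0.5, [388, 193, 408, 217], [array([ 517., -451.]), array([49., 23.]), np.float64(68.0)]), (0.34, [206, 136, 311, 229], [array([563.,   7.]), array([333., 295.]), np.float64(88.0)])]
paper_b_mid [(0.56, [391, 196, 409, 213], [array([ 489., -431.]), array([45., 48.]), np.float64(1.0)])]
dial [(0.7, [217, 193, 238, 214], [array([478., 114.]), array([48., 47.]), np.float64(46.0)]), (0.54, [113, 136, 161, 215], [array([583., 337.]), array([281., 123.]), np.float64(29.0)])]
tablet_bottle_mid [(0.61, [174, 217, 197, 233], [array([416., 232.]), array([45., 55.]), np.float64(1.0)])]
wrist exp: plugtop [[255.  67.]] griptop [[255.  57.]]
plug [(0.8, [216, 22, 294, 110], [array([483., 426.]), array([60., 60.]), np.float64(84.0)]), (0.23, [232, 38, 280, 92], [array([482., 428.]), array([49., 52.]), np.float64(26.0)])]
puller [(0.84, [229, 38, 280, 91], [array([484., 425.]), array([41., 42.]), np.float64(26.0)])
[... 591 characters left out ...]
 [197, 247, 213, 281], [array([477., 428.]), array([ 41., 140.]), np.float64(35.0)]), (0.34, [193, 273, 222, 297], [array([426., 496.]), array([76., 78.]), np.float64(42.0)])]
puller_grip [(0.74, [193, 250, 209, 282], [array([448., 470.]), array([ 44., 139.]), np.float64(33.0)])]
offcut_b_mid []
paper_b_mid [(0.37, [301, 161, 308, 166], [array([ 496., -452.]), array([39., 54.]), np.float64(21.0)]), (0.23, [130, 245, 260, 329], [array([493., 467.]), array([221., 367.]), np.float64(88.0)])]
dial [(0.57, [245, 208, 257, 220], [array([472., 125.]), array([47., 82.]), np.float64(29.0)])]
tablet_bottle_mid [(0.64, [245, 235, 260, 265], [array([391., 290.]), array([ 45., 125.]), np.float64(23.0)])]
```

```bash
python3 -c "
from station import ticket; print(ticket.sign_off())"
```

```text
the job is handed in; nothing more can be done
None
```

I finished every step and handed the job in at about 52 s of the 210 s allowed. The sign-off gives no verdict, so I don't know the judged result.

- **Litter:** only two pieces were there, an L-shaped cork offcut and a paper ball of about 43 mm. The ball was knocked off the collector's back edge during the run. I picked it up from the worktop near the limit of reach, about 0.73 m out. Both went into the bin. A wrist picture showed them there, and the final top view still placed both inside it.
- **Dial:** I turned it about 61° clockwise. The pointer then lined up with the long mark's direction, though it hid the mark itself in the close-up. I only measured the angle before turning (58° for the pointer, −3° for the mark).
- **Rod and plug:**
  - The rod dropped onto the thread with its collar about 16 mm above the plug, as described. It wound down until the collar met the plug, and I tightened it until the torque rose.
  - I drew the plug straight up with about 58 mm of clearance above the port. The extra weight on the wrist (about 3 to 4 N) fitted the plug. I then set it down in the pan.
- **Last checks:**
  - The plug measures 60 x 60 mm at (0.483, 0.426) on the pan floor, with the rod standing in it.
  - The bottle moved by no more than a few mm, which is within measuring error.
  - The arm is clear of everything, with wrist force near zero.
- **Disagreements:** in the final pictures the network missed the plug and rod in the top view, and its scene-camera positions were a few centimetres off. I judged the placing from the wrist view and the contact forces. By then I had used all 16 picture views, so the last check used network numbers only.

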